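# Walk the slate pastry bar end over end into its rest

## Robot

A 6-joint arm with a two-finger parallel gripper is mounted at the origin on the work surface; the furniture and walls round the work are solid. World frame = base frame: x ahead of the robot, y to its left, z up, the work surface at z = 0. Lengths are in mm, angles in rad, forces in N, time in s.
With the tool pointing down it reaches from about 350 to 975 mm from the base axis. Payload 7.1 kg.
Tool frame: the origin (TCP) lies at the very end of the fingers, on their centre line; the grasp point (between the pads) lies 19 mm behind it; x points along the fingers, z is the direction in which the jaws open and shut, and the axes are right-handed (so a half turn about x gives the same grasp; the last joint's range is limited). The gripper opens to 88 mm and grips with 3 to 60 N. Pads are 20 mm wide; open, the fingers measure 115 mm over their backs; the gripper's body (75 mm by 178 mm) begins 61 mm behind the grasp point.
Start: joints at [-1.254, 0.423, 1.63, -0, 1.089, -0.019], TCP at [205.97, -590.069, 222.675] pointing down, gripper open.
Joint ranges: [-3, 3], [-0.9, 2.11], [0.09, 2.58], [-1.31, 4.45], [0.11, 2.69], [-2.54, 2.54]. Speed limits (rad/s): [2.39, 2.39, 3.01, 3.14, 3.14, 3.14].

## Interface

Orientations are given as a rotation vector (axis times angle).
In Python, from workcell import * gives the robot as it stands.
- The arm moves only by the shell command python3 -m crank 'ROWS'. ROWS is JSON, a list of rows, each a list of 3 entries, a list of its own where there are three numbers: the shift along the tool's x, y, z in cm, then the turn, a rotation vector about the tool's x, y, z in degrees, then the finger opening in cm, from 0 to 8.78. In form: [[[dx, dy, dz], [rx, ry, rz], claw], ...]. A call has 1 to 5 rows; each row shifts and turns the commanded pose from where the row before left it, along the tool's axes as they then stand; what a row does not reach is not made up. A row lasts 1/8 s, in which the tool goes at most 62.5 mm and 10.7 degrees, less where a joint would pass 70% of its speed; a pose out of reach is approached as far as the arm can. A call with a gripper value outside its range is refused whole. The fingers move at their own pace and stop on an object; the grip force is fixed at half the most. Time passes only in rows, so rows that do not move let the fingers close. It gives the time, the measured TCP pose, the force and the opening at its end, in the units of the state.
- get_obs(): the state, without advancing time (a new reading comes with each control period).
- get_image(name): name is "scene" or "side" or "wrist"; returns a dict with "pixels" (400x640x3 uint8, red, green, blue), "mtx" (3x3 intrinsics, pixels), "view" (4x4, takes a point from world to camera coordinates). Camera axes: x right, y down, z forward; pixel columns grow to the right and rows downward; lengths in mm; the calibration is good to about 2 mm. The wrist camera is an equidistant fisheye: a pixel r from the principal point sees the ray r / f radians off the axis. A picture is of the moment at which its call begins. There is no depth.
- close_job(): hands the job in, once; it reports no verdict.
The state is a dict: "t": time; "qpos": joint angles; "qvel": joint speeds; "joint_torque": joint torques, N m; "ee_pos": TCP position; "orientation": TCP orientation; "ft_force": force on the tool from outside, world axes, zero at the start; "moment": the same for the moment, N m; "width": finger opening in mm.
Only numpy, scipy, OpenCV 4.12 (cv2) and the standard library are available. Lean on these libraries where they do the work, as an engineer would, in place of code of your own. Each camera call takes 0.05 s, during which the arm holds its last target.

## Task

Walk the heavy slate bar end over end to its oak rest: tip it up and over its end nearest the rest and lay it down, then up and over its other end so that it comes down between the two oak cheeks, and finally push it along until it is fully home against the oak stop. Keep one end of it on the counter all the time, lower it gently without letting it topple or slam down, and do not disturb the cup, the lemon or the salt shaker; let go of it at the end.

Things in the scene. Friction and masses are not known exactly. Their poses are not given: they have to be found in the camera images.
- bar_mid (a point): centre of the loose dark slate bar: 210 mm long, 24 wide, 28 high as it lies, ends rounded to half cylinders of 14 mm radius (axis across, level); 0.33 to 0.55 kg. At each end a domed brass stud on both side faces, 3 mm proud (30 mm over the pair): pinched lightly across the studs it swings freely about them. x axis along the bar from tail to lead, y across; after one flip z points down.
- bar_tail (a point): centre of the rounded tail end of the bar, on its centre line 14 mm inside the end face, between its pair of studs; at the start the end farther from the rest. x axis along the bar to the lead end.
- bar_lead (a point): centre of the rounded lead end, 182 mm from bar_tail, 14 mm inside the other end face; at the start the end nearer the rest. Tipped over this end the bar rolls on the half cylinder (up to 44 mm forward in a half turn).
- rest_stop (a point): point on the flat face of the oak stop block, 14 mm above the counter, on the middle line of the rest, where the bar's end butts. The rest is fixed: its x axis is level and points from the walking side into the stop, the bar's final direction; y is level, across. The stop block is 34 mm long, 70 mm wide, 22 mm high.
- rest_gate (a point): middle between the two fixed oak cheeks, 140 mm in front of the stop face, 14 mm above the counter; same axes as rest_stop. Each cheek is 50 mm long in x, 22 mm wide, 16 mm high; the gap between them is 36 mm. The floor of the rest is the bare counter.
- espresso_b_mid (a point): centre of a white espresso cup, bystander, 62 mm across, 80 mm with its handle, 56 mm high.
- lemon_a_mid (a point): centre of a lemon, bystander, 78 x 55 x 56 mm.
- salt_shaker_mid (a point): centre of a salt shaker, bystander, 44 mm across, 90 mm high.
Not all that is in view belongs to the job. What is shaped like the part that bears bar_mid but brown or orange is not meant.

How it is judged (in metres and radians):
On the way, in this order (a step that is already met when the one before it is completed fails the run):
1. the bar is tipped up steeply with its tail end on top, pivoting on the lead end where that lay (within 80 mm) (angle between bar's own x axis and vertical above 2.6 rad and distance of bar_lead from where it was at the start of the episode below 0.08 m).
2. the bar lies flat again, turned over past the lead end, which is still near where it lay (within 120 mm) (height (world z) of each of bar_tail, bar_lead below 0.025 m and distance of bar_tail from where it was at the start of the episode above 0.28 m and distance of bar_lead from where it was at the start of the episode below 0.12 m), for 0.1 s.
3. the bar is tipped up steeply over its tail end, lead end on top (angle between bar's own x axis and vertical below 0.54 rad).
At the end, for the whole second after the job is handed in: The bar lies flat and still on the counter between the cheeks, its centre within 12 mm of the rest's middle line and its direction within 0.13 rad of it, with the lead end against the stop (gap under 5 mm) (height (world z) of each of bar_tail, bar_lead below 0.019 m and x of bar_lead in the frame of rest_stop between -0.019 and 0 m and y of bar_mid in the frame of rest_stop between -0.012 and 0.012 m and angle between the x axis of bar_mid and the x axis of rest_stop, either way round below 0.13 rad and linear speed of bar below 0.02 m/s); the robot touches nothing.
It fails at once if the bar is lifted clear: both ends more than 20 mm off the counter (height (world z) of each of bar_tail, bar_lead above 0.034 m).
It fails at once if the bar topples or slams down (its middle faster than 0.6 m/s) (linear speed of bar above 0.6 m/s).
It fails at once if the cup, the lemon or salt shaker is knocked over or shifted more than 30 mm (distance of any of espresso_b_mid, lemon_a_mid, salt_shaker_mid from where it was at the start of the episode above 0.03 m).
It also fails if it takes over 70 s, if anything falls off the work surface, if the arm or the gripper's body presses on something with over 40 N, if the wrist force passes 120 N, or if a joint passes its speed limit or range.

## Working session

There is one attempt and no reset: what is moved stays moved. The work goes in short steps, Python scripts to look and compute and a shell command to move; the robot and the scene stay as the last step left them, time stands still between calls to the robot, and variables do not carry over. Pictures are saved under pics/ and viewed, and the job is handed in when it is done.

```bash
mkdir -p pics; ls
python3 - <<'E'
from workcell import *
import cv2
print(get_obs())
for n in ["scene","side","wrist"]:
    d=get_image(n); cv2.imwrite(f"pics/{n}0.png",d["pixels"][:,:,::-1]); print(n,d["mtx"].tolist(),d["view"].round(3).tolist())
E
```

```text
pics
{'t': 0.0, 'qpos': array([-1.25404289e+00,  4.23833924e-01,  1.63068747e+00,  1.35000690e-05,
        1.08861059e+00, -1.89974550e-02]), 'qvel': array([ 0.00115911, -0.00041931, -0.00065768,  0.00026535, -0.00237926,
       -0.00069215]), 'joint_torque': array([ 1.44725585e-03, -5.44616818e+01, -2.73659492e+01,  6.46150787e-02,
        2.28370889e-02, -1.25740294e-04]), 'ee_pos': array([ 205.77850548, -589.55889783,  221.90701592]), 'orientation': array([ 0.95935131,  1.35079682, -0.95782061]), 'ft_force': array([ 0.91833013, -0.77004483, -0.03357253]), 'moment': array([ 0.03449037, -0.00839539,  0.05016404]), 'width': 87.8455255160762}
scene [[516.7328480185693, 0.0, 321.12296392388987], [0.0, 516.7328480185693, 198.40336056031558], [0.0, 0.0, 1.0]] [[-0.867, -0.498, 0.008, 376.293], [-0.357, 0.611, -0.706, 131.373], [0.347, -0.615, -0.708, 1658.543], [0.0, 0.0, 0.0, 1.0]]
side [[413.6546449424139, 0.0, 316.5269337367696], [0.0, 413.6546449424139, 200.75892391091034], [0.0, 0.0, 1.0]] [[0.996, -0.085, -0.009, -364.853], [-0.053, -0.534, -0.844, 102.719], [0.067, 0.841, -0.537, 1216.679], [0.0, 0.0, 0.0, 1.0]]
wrist [[309.70691628693146, 0.0, 319.2092920696638], [0.0, 309.70691628693146, 202.6718346513398], [0.0, 0.0, 1.0]] [[0.33, -0.944, -0.001, -624.236], [-0.913, -0.319, 0.253, -29.212], [-0.24, -0.083, -0.967, 389.329], [0.0, 0.0, 0.0, 1.0]]
```

View pics/scene0.png

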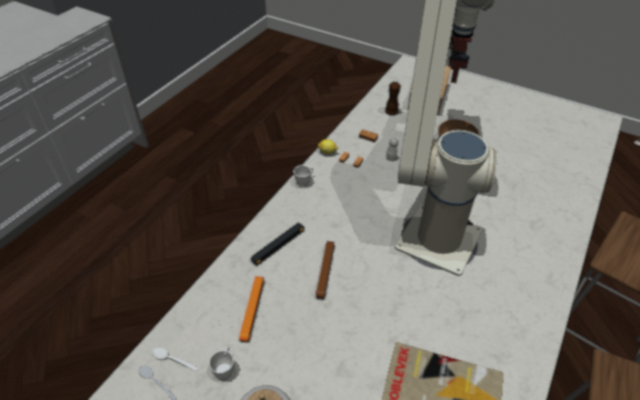

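View pics/side0.png

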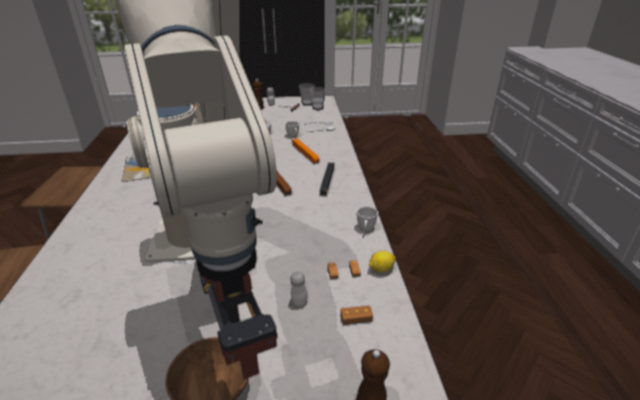

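View pics/wrist0.png

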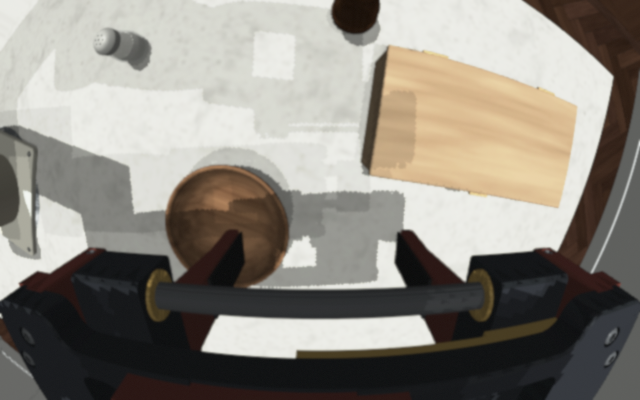

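Scene picture: three bar shapes: dark slate bar at (278,243), brown one at (325,269) and orange one at (252,308). The dark one fits. The rest has its stop at (369,135) and cheeks at (344,156) and (358,161). The cup is at (303,176), the lemon at (327,146) and the shaker at (393,150). I'll confirm in enlarged crops.

```bash
cat > h.py <<'E'
from workcell import *
import numpy as np, cv2
from scipy.spatial.transform import Rotation as R
def ray(d,u,v):
    K,V=d["mtx"],d["view"]; r=V[:3,:3].T@np.linalg.inv(K)@[u,v,1]; o=-V[:3,:3].T@V[:3,3]; return o,r
def onz(d,u,v,z):
    o,r=ray(d,u,v); return o+r*(z-o[2])/r[2]
def proj(d,p):
    q=d["view"][:3,:3]@np.asarray(p,float)+d["view"][:3,3]; q=d["mtx"]@q; return q[:2]/q[2]
def crop(n,x,y,w,h,s,name):
    d=get_image(n); c=d["pixels"][y:y+h,x:x+w,::-1]; cv2.imwrite("pics/"+name,cv2.resize(c,None,fx=s,fy=s,interpolation=cv2.INTER_CUBIC)); return d
E
python3 - <<'E'
from h import *
crop("scene",235,120,180,160,4.4,"c_scene.png") if 0 else crop("scene",240,120,170,150,4,"c_scene.png")
crop("side",260,150,150,180,3.3,"c_side.png")
E
```

```text
(no output)
```

View pics/c_scene.png

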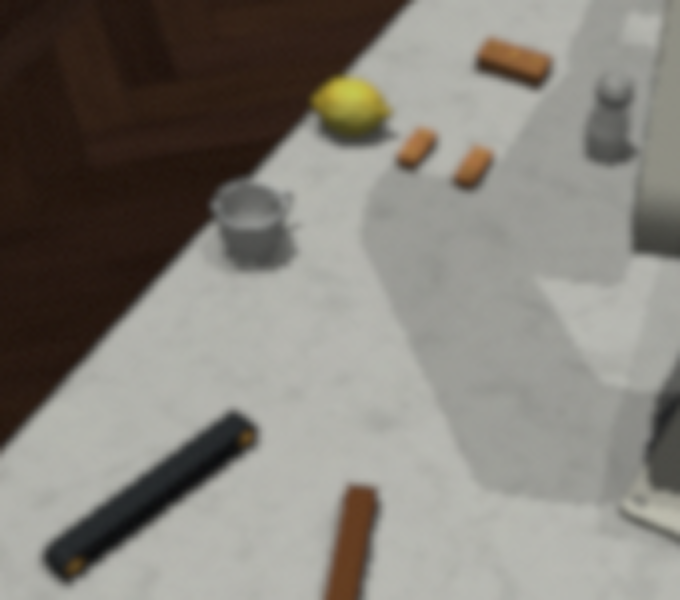

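View pics/c_side.png

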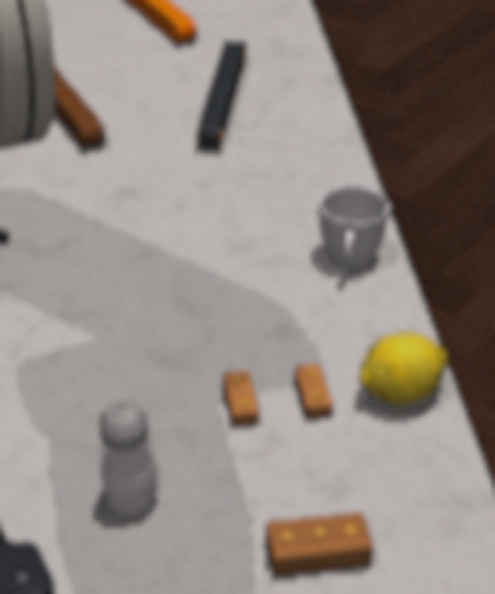

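The crops confirm the dark bar with brass studs at full-image pixels (301.5,229.5) and (258.8,261.5). The cheeks and stop are the oak pieces. Now I'll measure.

Run:
```python
from h import *
np.set_printoptions(precision=1,suppress=True)
for n in ["scene","side"]:
    d=get_image(n); im=d["pixels"].astype(int); hsv=cv2.cvtColor(d["pixels"],cv2.COLOR_RGB2HSV)
    print(n)
    m=((im.max(2)<60)).astype(np.uint8)
    roi=np.zeros_like(m)
    if n=="scene": roi[222:266,249:306]=1
    else: roi[160:197,316:338]=1
    m&=roi
    c=max(cv2.findContours(m,0,2)[0],key=cv2.contourArea); r=cv2.minAreaRect(c)
    P=np.array([onz(d,*p,14)[:2] for p in cv2.boxPoints(r)]); print("bar box",cv2.contourArea(c),r,'\n',P,"c",P.mean(0))
    w=np.array([onz(d,*p[0],14)[:2] for p in c]); print("warped rect",cv2.minAreaRect(w.astype(np.float32)))
    # oak
    h,s,v=[hsv[...,i] for i in range(3)]
    m=((h>5)&(h<18)&(s>90)&(v>70)).astype(np.uint8)
    for c in cv2.findContours(m,0,2)[0]:
        a=cv2.contourArea(c)
        if a<20: continue
        x,y,ww,hh=cv2.boundingRect(c)
        if n=="scene" and not(330<x<390 and 120<y<170): continue
        if n=="side" and not(300<x<400 and 240<y<330): continue
        w=np.array([onz(d,*p[0],16 if a<400 and ww<22 else 22)[:2] for p in c])
        print("oak",a,(x,y,ww,hh),cv2.minAreaRect(w.astype(np.float32)))
d=get_image("scene")
a=onz(d,301.5,229.5,14);b=onz(d,258.8,261.5,14); print("studs",a,b,np.linalg.norm(a-b))
for n,pts in dict(scene=dict(cup=(303,185),lemon=(327,147),salt=(392.5,150)),side=dict(cup=(367,220),lemon=(381.5,262),salt=(298.5,290))).items():
    d=get_image(n)
    for k,p in pts.items(): print(n,k,onz(d,*p,28 if k!="salt" else 45))
```

```text
scene
bar box 454.5 ((276.956787109375, 243.94053649902344), (9.116661071777344, 59.99351501464844), 53.97262954711914) 
 [[470.3 374. ]
 [418.5 175.1]
 [386.8 193.7]
 [439.8 389. ]] c [428.9 283. ]
warped rect ((428.8313903808594, 282.4042663574219), (206.54721069335938, 34.047115325927734), 75.41598510742188)
oak 41.5 (354, 157, 9, 10) ((388.7248840332031, -191.6882781982422), (20.574682235717773, 53.28825759887695), 8.96467113494873)
oak 35.5 (340, 152, 8, 10) ((446.6353759765625, -189.8140869140625), (20.135866165161133, 52.00678634643555), 4.834542274475098)
oak 83.5 (360, 130, 17, 10) ((426.5093994140625, -354.48663330078125), (68.96041107177734, 37.756771087646484), 3.676734209060669)
side
bar box 128.0 ((326.85894775390625, 179.11334228515625), (5.721496105194092, 31.919923782348633), 17.52556800842285) 
 [[390.8 177.1]
 [447.3 394. ]
 [466.1 377.8]
 [407.9 164.4]] c [428.  278.3]
warped rect ((427.89788818359375, 278.7881774902344), (220.46453857421875, 20.511083602905273), 75.41795349121094)
oak 363.0 (341, 306, 31, 16) ((425.32049560546875, -359.2901611328125), (68.68468475341797, 39.8775520324707), 1.4864920377731323)
oak 101.0 (328, 263, 10, 15) ((389.9766845703125, -203.92921447753906), (21.680788040161133, 54.83975601196289), 2.4127416610717773)
oak 97.5 (350, 261, 10, 15) ((447.7301025390625, -201.58804321289062), (21.088104248046875, 55.18808364868164), 0.7707173824310303)
studs [394.5 195.8  14. ] [439.1 372.   14. ] 181.71869220657126
scene cup [490.5  28.2  28. ]
scene lemon [ 520.2 -193.9   28. ]
scene salt [ 293.7 -282.7   45. ]
side cup [516. -10.  28.]
side lemon [ 517.9 -199.4   28. ]
side salt [ 299.1 -297.2   45. ]
```

```bash
cat >> h.py <<'E'
np.set_printoptions(precision=2,suppress=True)
def go(p,yaw=None,w=False):
    """rotation (deg, tool frame) to point down with jaw axis z along yaw (deg, mod 180), then shift cm in the turned frame"""
    o=get_obs(); Rc=R.from_rotvec(o["orientation"])
    if yaw is None: Rt=Rc
    else:
        best=None
        for y in (yaw,yaw+180):
            z=np.array([np.cos(np.radians(y)),np.sin(np.radians(y)),0]); x=np.array([0,0,-1.]); M=R.from_matrix(np.c_[x,np.cross(z,x),z])
            rv=(Rc.inv()*M)
            if best is None or rv.magnitude()<best[0]: best=(rv.magnitude(),M)
        Rt=best[1]
    print("t",round(o["t"],2),"pos",o["ee_pos"],"F",o["ft_force"],"w",round(o["width"],1),"q6",o["qpos"])
    print("turn deg",np.degrees((Rc.inv()*Rt).as_rotvec()),"axes y,z:",Rt.as_matrix()[:,1],Rt.as_matrix()[:,2])
    print("shift before turn cm",Rc.inv().apply(np.array(p)-o["ee_pos"])/10,"after turn",Rt.inv().apply(np.array(p)-o["ee_pos"])/10)
E
python3 - <<'E'
from h import *
b=-104.4
go([430,-300,222],b+90)
go([455,368,222],b+90)
E
```

```text
t 0.5 pos [ 205.96 -590.05  222.66] F [-0.47  0.8   0.28] w 87.6 q6 [-1.25  0.42  1.63 -0.    1.09 -0.02]
turn deg [-56.36  -0.     0.  ] axes y,z: [0.25 0.97 0.  ] [ 0.97 -0.25  0.  ]
shift before turn cm [  0.07  30.71 -20.  ] after turn [ 0.07 33.67 14.49]
t 0.5 pos [ 205.96 -590.05  222.66] F [-0.47  0.8   0.28] w 87.6 q6 [-1.25  0.42  1.63 -0.    1.09 -0.02]
turn deg [-56.36  -0.     0.  ] axes y,z: [0.25 0.97 0.  ] [ 0.97 -0.25  0.  ]
shift before turn cm [  0.07  55.09 -82.25] after turn [ 0.07 98.99  0.3 ]
```

```bash
python3 -m crank '[[[0,5.1,-3.3],[0,0,0],6],[[0,5.1,-3.3],[0,0,0],6],[[0,5.1,-3.3],[0,0,0],6],[[0,5.1,-3.3],[0,0,0],6],[[0,5.1,-3.3],[0,0,0],6]]'; python3 -m crank '[[[0,5.1,-3.3],[0,0,0],6],[[0,0,0],[-10,0,0],6],[[0,0,0],[-10,0,0],6],[[0,0,0],[-10,0,0],6],[[0,0,0],[-10,0,0],6]]'; python3 -m crank '[[[0,0,0],[-10,0,0],6],[[0,0,0],[-6.4,0,0],6],[[0,0,0],[0,0,0],6]]'
python3 - <<'E'
from h import *
go([455,368,150],-14.4)
E
```

```text
t: 1.12
ee_pos: [393.4, -348.8, 223.0]
orientation: [0.958, 1.349, -0.959]
ft_force: [0.8, -0.3, -0.4]
width: 59.9
t: 1.75
ee_pos: [429.8, -302.2, 222.8]
orientation: [0.416, 1.53, -0.416]
ft_force: [-0.1, 0.3, 0.3]
width: 60.0
t: 2.12
ee_pos: [429.7, -302.3, 222.8]
orientation: [0.198, 1.562, -0.198]
ft_force: [-0.1, -0.2, -1.2]
width: 59.8
t 2.12 pos [ 429.67 -302.31  222.78] F [-0.08 -0.2  -1.18] w 59.8 q6 [-0.64  0.28  1.85  0.    1.02 -0.38]
turn deg [-0.02  0.01  0.  ] axes y,z: [0.25 0.97 0.  ] [ 0.97 -0.25  0.  ]
shift before turn cm [  7.27  65.55 -14.24] after turn [  7.28  65.56 -14.22]
```

```bash
python3 - <<'E'
from h import *
d=get_image("wrist"); cv2.imwrite("pics/w1.png",d["pixels"][:,:,::-1]); np.save("w1view.npy",d["view"])
E
python3 -m crank '[[[0,5.4,-1.2],[0,0,0],6],[[0,5.4,-1.2],[0,0,0],6],[[0,5.4,-1.2],[0,0,0],6],[[0,5.4,-1.2],[0,0,0],6],[[0,5.4,-1.2],[0,0,0],6]]'; python3 -m crank '[[[0,5.4,-1.2],[0,0,0],6],[[0,5.4,-1.2],[0,0,0],6],[[0,5.4,-1.2],[0,0,0],6],[[0,5.4,-1.2],[0,0,0],6],[[0,5.4,-1.2],[0,0,0],6]]'; python3 -m crank '[[[0,5.4,-1.2],[0,0,0],6],[[0,5.4,-1.2],[0,0,0],6],[[0,0,0],[0,0,0],6]]'
python3 - <<'E'
from h import *
d=get_image("wrist"); cv2.imwrite("pics/w2.png",d["pixels"][:,:,::-1]); np.save("w2view.npy",d["view"])
go([455,368,150],-14.4)
E
```

```text
t: 2.8
ee_pos: [438.5, -24.2, 223.0]
orientation: [0.199, 1.561, -0.199]
ft_force: [0.5, 0.0, 0.5]
width: 59.9
t: 3.42
ee_pos: [447.2, 252.6, 222.9]
orientation: [0.199, 1.561, -0.198]
ft_force: [0.4, -1.1, -0.3]
width: 60.2
t: 3.8
ee_pos: [450.8, 364.5, 222.6]
orientation: [0.196, 1.561, -0.195]
ft_force: [-0.9, -0.3, -0.6]
width: 60.2
t 3.85 pos [450.43 362.45 222.31] F [ 0.23 -0.27 -0.37] w 60.0 q6 [ 0.66  0.36  1.74 -0.    1.05  0.91]
turn deg [ 0.09 -0.01  0.02] axes y,z: [0.25 0.97 0.  ] [ 0.97 -0.25  0.  ]
shift before turn cm [7.23 0.65 0.31] after turn [7.23 0.65 0.3 ]
```

View pics/w1.png

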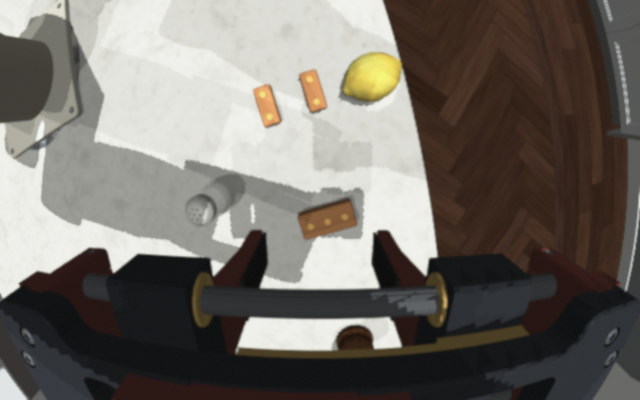

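View pics/w2.png

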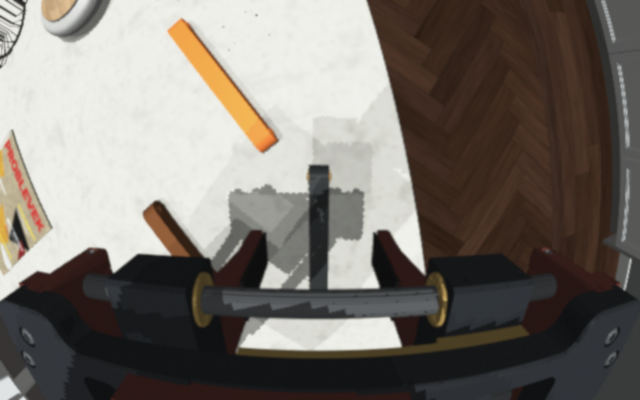

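Wrist picture 1 shows the cheeks at (267,105) and (313,90), the stop at (327,218) and its three dowels. Picture 2 shows the bar's tail end at (318,170) with studs at about (308,177) and (329,177).

```bash
cat >> h.py <<'E'
def fish(view,u,v,z,K=None):
    f,cx,cy=309.70691628693146,319.2092920696638,202.6718346513398
    a=np.array([u-cx,v-cy]);r=np.linalg.norm(a);th=r/f
    c=np.r_[a/r*np.sin(th),np.cos(th)]; w=view[:3,:3].T@c; o=-view[:3,:3].T@view[:3,3]
    return o+w*(z-o[2])/w[2]
def blobs(im,kind,roi,zz,view,amin=5):
    hsv=cv2.cvtColor(np.ascontiguousarray(im),cv2.COLOR_RGB2HSV); h,s,v=[hsv[...,i].astype(int) for i in range(3)]
    m={"oak":(h>4)&(h<20)&(s>110)&(v>60),"dark":v<70}[kind].astype(np.uint8)
    r=np.zeros_like(m); x0,y0,x1,y1=roi; r[y0:y1,x0:x1]=1; m&=r
    out=[]
    for c in cv2.findContours(m,0,2)[0]:
        if cv2.contourArea(c)<amin: continue
        w=np.array([fish(view,*p[0],zz)[:2] for p in c],np.float32); out.append((cv2.contourArea(c),cv2.boundingRect(c),cv2.minAreaRect(w)))
    return out
E
python3 - <<'E'
from h import *
im=cv2.imread("pics/w1.png")[:,:,::-1]; V=np.load("w1view.npy")
for b in blobs(im,"oak",(245,60,330,130),16,V): print(b)
for b in blobs(im,"oak",(290,190,365,245),22,V,50): print("stop",b)
for p,z in (((262.5,94),16),((270,121),16),((308.5,76),16),((317,101.5),16),((308.5,227),22),((327,222),22),((345,216.5),22)): print(p,fish(V,*p,z))
im=cv2.imread("pics/w2.png")[:,:,::-1]; V=np.load("w2view.npy")
for b in blobs(im,"dark",(300,160,336,250),28,V): print("bar",b)
print(fish(V,308,177,14),fish(V,329,177,14))
for n,r,s in (("w1",(240,60,140,190),4),("w2",(280,140,80,130),5)):
    x,y,w,h=r; cv2.imwrite(f"pics/{n}c.png",cv2.resize(cv2.imread(f"pics/{n}.png")[y:y+h,x:x+w],None,fx=min(s,600/h),fy=min(s,600/h),interpolation=cv2.INTER_CUBIC))
E
```

```text
(594.5, (254, 85, 26, 41), ((393.814208984375, -197.68995666503906), (19.905094146728516, 47.291099548339844), 2.294050931930542))
(601.0, (300, 70, 26, 42), ((450.446044921875, -195.33644104003906), (19.651365280151367, 47.5752067565918), 2.6155874729156494))
stop (1348.5, (299, 200, 57, 39), ((428.5936279296875, -349.54827880859375), (66.39580535888672, 34.50514602661133), 2.0606865882873535))
(262.5, 94) [ 392.43 -183.23   16.  ]
(270, 121) [ 392.73 -217.2    16.  ]
(308.5, 76) [ 450.3  -177.09   16.  ]
(317, 101.5) [ 452.27 -209.36   16.  ]
(308.5, 227) [ 404.06 -353.97   22.  ]
(327, 222) [ 427.82 -353.35   22.  ]
(345, 216.5) [ 450.95 -352.02   22.  ]
bar (1156.5, (309, 178, 20, 72), ((441.8486022949219, 327.2386474609375), (89.68795776367188, 22.871013641357422), 75.18050384521484))
bar (134.0, (310, 166, 18, 9), ((455.2275085449219, 379.7605895996094), (9.415114402770996, 19.779802322387695), 75.69824981689453))
[440.25 372.53  14.  ] [464.92 366.24  14.  ]
```

View pics/w1c.png

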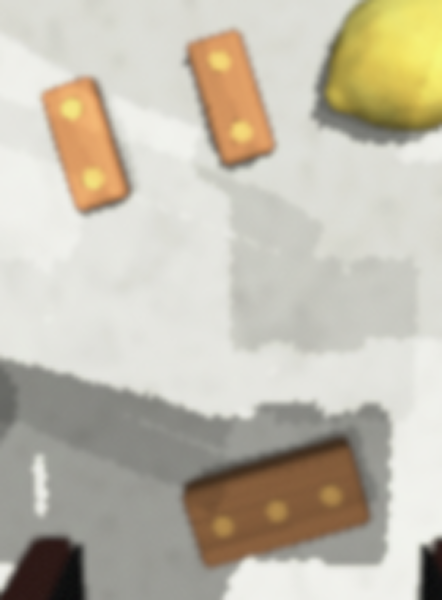

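View pics/w2c.png

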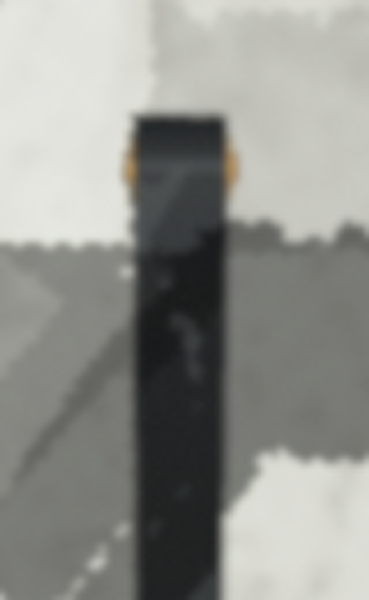

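```bash
python3 - <<'E'
from h import *
go([453.3,369,4],-14.7)
E
python3 -m crank '[[[4.5,0.2,0.1],[-0.3,0,0],6],[[4.5,0.2,0.1],[0,0,0],6],[[4.5,0.2,0],[0,0,0],5],[[4.5,0.1,0],[0,0,0],4.6],[[2,0,0],[0,0,0],4.6]]'
python3 - <<'E'
from h import *
go([453.3,369,4],-14.7)
E
```

```text
t 3.85 pos [450.43 362.45 222.31] F [ 0.23 -0.27 -0.37] w 60.0 q6 [ 0.66  0.36  1.74 -0.    1.05  0.91]
turn deg [ 0.39 -0.01  0.02] axes y,z: [0.25 0.97 0.  ] [ 0.97 -0.25  0.  ]
shift before turn cm [21.83  0.71  0.12] after turn [21.83  0.71  0.11]
t: 4.47
ee_pos: [453.4, 365.2, 20.6]
orientation: [0.192, 1.565, -0.197]
ft_force: [-0.2, 0.2, 1.3]
width: 46.0
t 4.47 pos [453.4 365.2  20.6] F [-0.16  0.17  1.26] w 46.0 q6 [ 0.66  0.66  1.82 -0.    0.67  0.91]
turn deg [ 0.51 -0.14  0.19] axes y,z: [0.25 0.97 0.  ] [ 0.97 -0.25  0.  ]
shift before turn cm [ 1.66  0.37 -0.1 ] after turn [ 1.66  0.37 -0.11]
```

```bash
python3 -m crank '[[[1.4,0.37,-0.1],[0.5,0,0],4.6],[[0.1,0,0],[0,0,0],4.6]]'
python3 - <<'E'
from h import *
go([453.3,369,4],-14.7)
d=get_image("wrist"); cv2.imwrite("pics/w3.png",d["pixels"][:,:,::-1])
crop("scene",230,200,120,100,6,"s3.png")
E
```

```text
t: 4.72
ee_pos: [454.7, 371.4, 7.9]
orientation: [0.2, 1.561, -0.2]
ft_force: [-0.6, -0.8, 0.1]
width: 46.0
t 4.72 pos [454.75 371.43   7.85] F [-0.58 -0.83  0.07] w 46.0 q6 [ 0.66  0.68  1.81 -0.    0.65  0.92]
turn deg [ 0.1   0.01 -0.01] axes y,z: [0.25 0.97 0.  ] [ 0.97 -0.25  0.  ]
shift before turn cm [ 0.39 -0.27 -0.08] after turn [ 0.39 -0.27 -0.08]
```

View pics/s3.png

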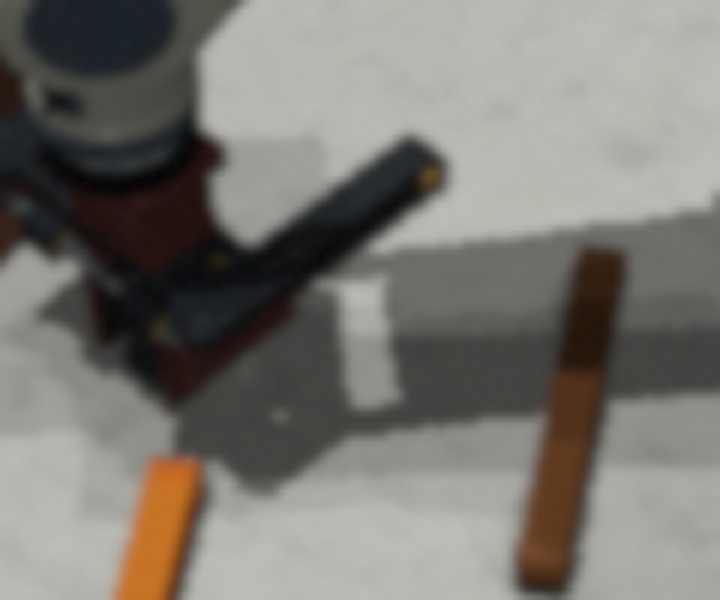

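View pics/w3.png

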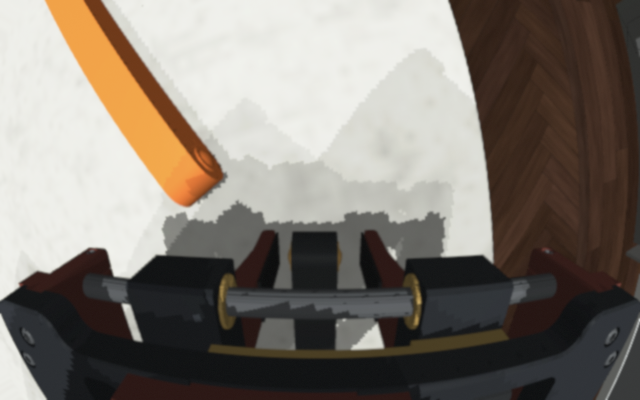

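The bar is between the fingers, with the studs level with the pads at about (292,258) and (341,258). I'll lower and close.

```bash
python3 -m crank '[[[0.4,-0.25,-0.08],[0,0,0],4.6],[[0,0,0],[0,0,0],2.4],[[0,0,0],[0,0,0],2.4],[[0,0,0],[0,0,0],2.4],[[0,0,0],[0,0,0],2.4]]'
python3 - <<'E'
from h import *
go([453.3,369,4],-14.7)
d=get_image("wrist"); cv2.imwrite("pics/w4.png",d["pixels"][200:300,230:410,::-1].repeat(4,0).repeat(4,1))
E
```

```text
t: 5.45
ee_pos: [453.0, 369.2, 4.0]
orientation: [0.2, 1.562, -0.199]
ft_force: [-2.2, -0.9, 4.8]
width: 28.3
t 5.45 pos [453.04 369.21   4.01] F [-2.2  -0.91  4.79] w 28.3 q6 [0.66 0.68 1.82 0.   0.64 0.92]
turn deg [ 0.14  0.   -0.01] axes y,z: [0.25 0.97 0.  ] [ 0.97 -0.25  0.  ]
shift before turn cm [ 0.   -0.01  0.03] after turn [ 0.   -0.01  0.03]
```

View pics/w4.png

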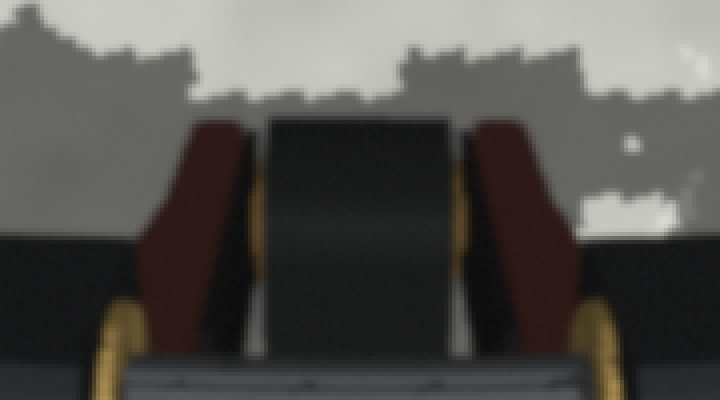

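Run:
```python
import numpy as np
p=np.linspace(0,np.pi,31); u=1.4*p+18.2*(1-np.cos(p)); z=18.2*np.sin(p)
for i in range(30): print(i+1, round(np.degrees(p[i+1])), "dx %.2f dy %.2f"%(-(z[i+1]-z[i]), -(u[i+1]-u[i])), "u %.1f z %.1f"%(u[i+1],z[i+1]))
```

```text
1 6 dx -1.90 dy -0.25 u 0.2 z 1.9
2 12 dx -1.88 dy -0.44 u 0.7 z 3.8
3 18 dx -1.84 dy -0.64 u 1.3 z 5.6
4 24 dx -1.78 dy -0.83 u 2.2 z 7.4
5 30 dx -1.70 dy -1.01 u 3.2 z 9.1
6 36 dx -1.60 dy -1.18 u 4.4 z 10.7
7 42 dx -1.48 dy -1.35 u 5.7 z 12.2
8 48 dx -1.35 dy -1.49 u 7.2 z 13.5
9 54 dx -1.20 dy -1.63 u 8.8 z 14.7
10 60 dx -1.04 dy -1.74 u 10.6 z 15.8
11 66 dx -0.86 dy -1.84 u 12.4 z 16.6
12 72 dx -0.68 dy -1.93 u 14.3 z 17.3
13 78 dx -0.49 dy -1.99 u 16.3 z 17.8
14 84 dx -0.30 dy -2.03 u 18.4 z 18.1
15 90 dx -0.10 dy -2.05 u 20.4 z 18.2
16 96 dx 0.10 dy -2.05 u 22.4 z 18.1
17 102 dx 0.30 dy -2.03 u 24.5 z 17.8
18 108 dx 0.49 dy -1.99 u 26.5 z 17.3
19 114 dx 0.68 dy -1.93 u 28.4 z 16.6
20 120 dx 0.86 dy -1.84 u 30.2 z 15.8
21 126 dx 1.04 dy -1.74 u 32.0 z 14.7
22 132 dx 1.20 dy -1.63 u 33.6 z 13.5
23 138 dx 1.35 dy -1.49 u 35.1 z 12.2
24 144 dx 1.48 dy -1.35 u 36.4 z 10.7
25 150 dx 1.60 dy -1.18 u 37.6 z 9.1
26 156 dx 1.70 dy -1.01 u 38.6 z 7.4
27 162 dx 1.78 dy -0.83 u 39.5 z 5.6
28 168 dx 1.84 dy -0.64 u 40.1 z 3.8
29 174 dx 1.88 dy -0.44 u 40.6 z 1.9
30 180 dx 1.90 dy -0.25 u 40.8 z 0.0
```

```bash
python3 -m crank '[[[-1.9,-0.25,0],[0,0,0],2.4],[[-1.9,-0.44,0],[0,0,0],2.4],[[-1.84,-0.64,0],[0,0,0],2.4],[[-1.78,-0.83,0],[0,0,0],2.4],[[-1.7,-1,0],[0,0,0],2.4]]'
python3 - <<'E'
from h import *
go([453.3,369,4],-14.7)
crop("scene",230,180,130,100,6,"s5.png")
crop("side",270,120,100,100,6,"d5.png")
E
```

```text
t: 6.12
ee_pos: [445.0, 337.9, 96.4]
orientation: [0.2, 1.561, -0.199]
ft_force: [0.7, -0.5, -3.1]
width: 28.3
t 6.12 pos [445.03 337.9   96.36] F [ 0.67 -0.51 -3.08] w 28.3 q6 [ 0.63  0.51  1.86 -0.    0.78  0.88]
turn deg [ 0.14  0.03 -0.03] axes y,z: [0.25 0.97 0.  ] [ 0.97 -0.25  0.  ]
shift before turn cm [9.24 3.21 0.01] after turn [9.24 3.22 0.01]
```

View pics/s5.png

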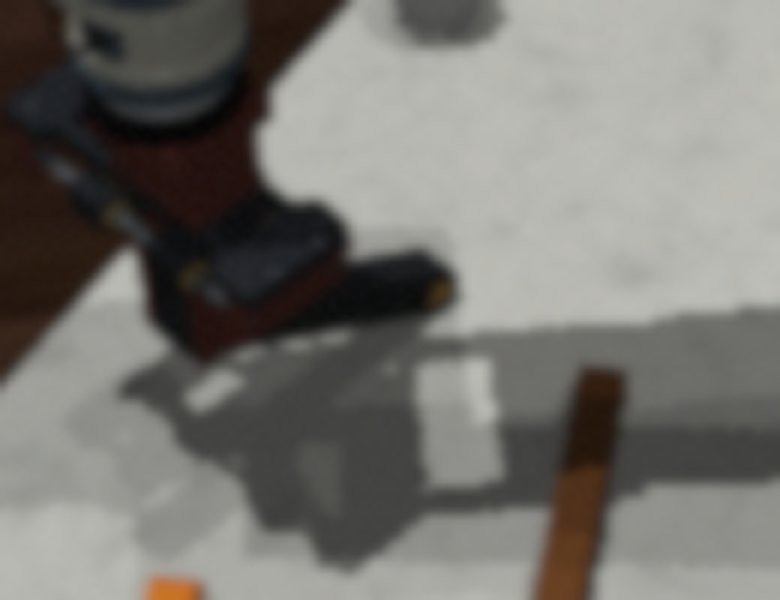

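View pics/d5.png

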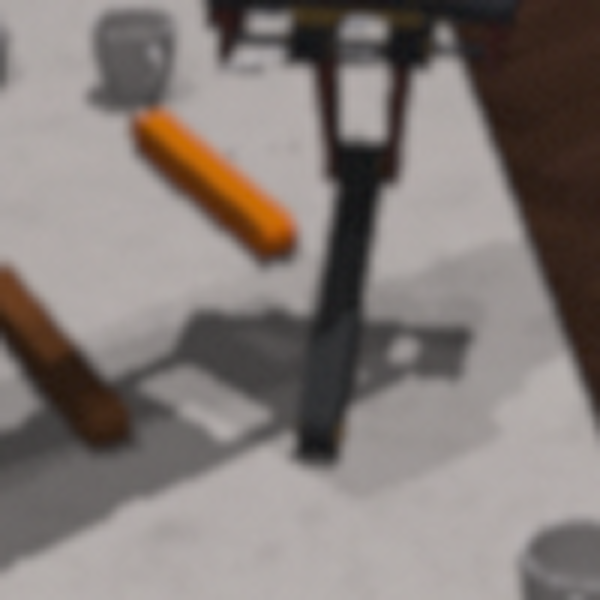

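The bar swings freely about the studs, tail raised, with its lead end on the counter at about (439,290) in the scene crop. Continuing up.

```bash
python3 -m crank '[[[-1.6,-1.18,0],[0,0,0],2.4],[[-1.48,-1.35,0],[0,0,0],2.4],[[-1.35,-1.49,0],[0,0,0],2.4],[[-1.2,-1.63,0],[0,0,0],2.4],[[-1.04,-1.74,0],[0,0,0],2.4]]'
python3 -m crank '[[[-0.86,-1.84,0],[0,0,0],2.4],[[-0.68,-1.93,0],[0,0,0],2.4],[[-0.49,-1.99,0],[0,0,0],2.4],[[-0.3,-2.03,0],[0,0,0],2.4],[[0,0,0],[0,0,0],2.4]]'
python3 - <<'E'
from h import *
go([453.3,369,4],2.5)
crop("side",270,100,130,130,4.6,"d6.png")
crop("scene",230,140,160,120,4.9,"s6.png")
E
```

```text
t: 6.85
ee_pos: [426.2, 265.8, 162.4]
orientation: [0.2, 1.561, -0.199]
ft_force: [0.4, -0.1, -4.1]
width: 28.2
t: 7.48
ee_pos: [406.8, 190.1, 185.5]
orientation: [0.201, 1.561, -0.2]
ft_force: [-0.3, 0.7, 4.7]
width: 28.2
t 7.47 pos [406.83 190.14 185.48] F [-0.31  0.68  4.71] w 28.2 q6 [ 0.41  0.22  2.04 -0.    0.88  0.67]
turn deg [-17.14   0.04  -0.02] axes y,z: [-0.04  1.    0.  ] [1.   0.04 0.  ]
shift before turn cm [18.16 18.47 -0.04] after turn [18.15 17.67  5.42]
```

View pics/s6.png

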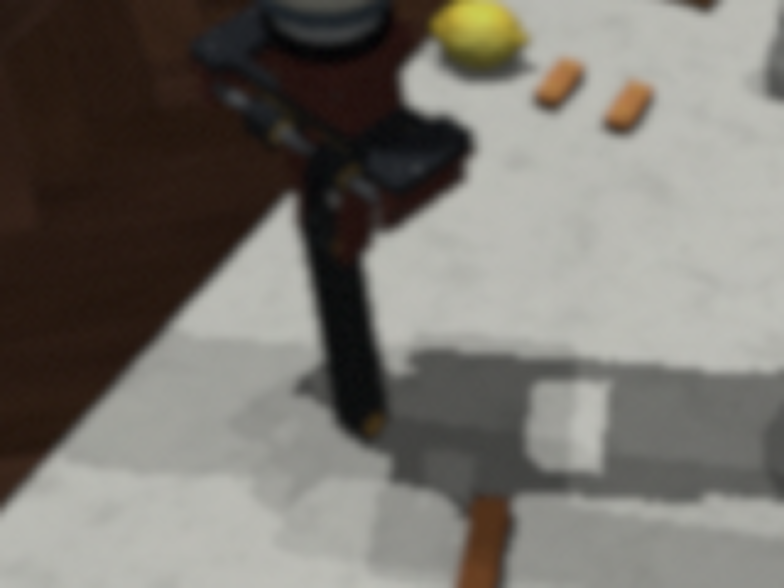

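View pics/d6.png

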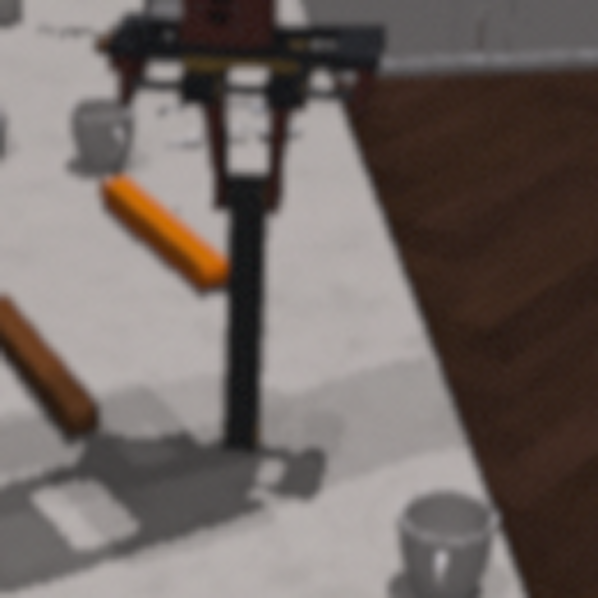

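Run:
```python
from h import *
d=get_image("scene")
a=onz(d,306.1,226.3,14)[:2]; print("lead ~",a+15*np.array([.968,-.25]), "dir", 0)
```

```text
lead ~ [403.39 172.75] dir 0
```

```bash
python3 -m crank '[[[-0.15,-2.05,0],[0,0,0],2.4],[[0,0,0],[-6,0,0],2.4],[[0,0,0],[-6,0,0],2.4],[[0,0,0],[-5,0,0],2.4],[[0,0,0],[0,0,0],2.4]]'
python3 - <<'E'
from h import *
go([453.3,369,4],2.4)
crop("scene",230,140,160,120,4.9,"s7.png")
d=get_image("wrist"); cv2.imwrite("pics/w7.png",d["pixels"][:,:,::-1])
E
```

```text
t: 8.25
ee_pos: [401.7, 171.3, 186.4]
orientation: [-0.034, 1.571, 0.034]
ft_force: [0.3, 0.7, 5.4]
width: 28.5
t 8.25 pos [401.73 171.25 186.41] F [0.35 0.75 5.38] w 28.5 q6 [ 0.38  0.2   2.06 -0.    0.88  0.33]
turn deg [ 0.09 -0.    0.01] axes y,z: [-0.04  1.    0.  ] [1.   0.04 0.  ]
shift before turn cm [18.24 19.54  6.01] after turn [18.24 19.54  5.98]
```

View pics/s7.png

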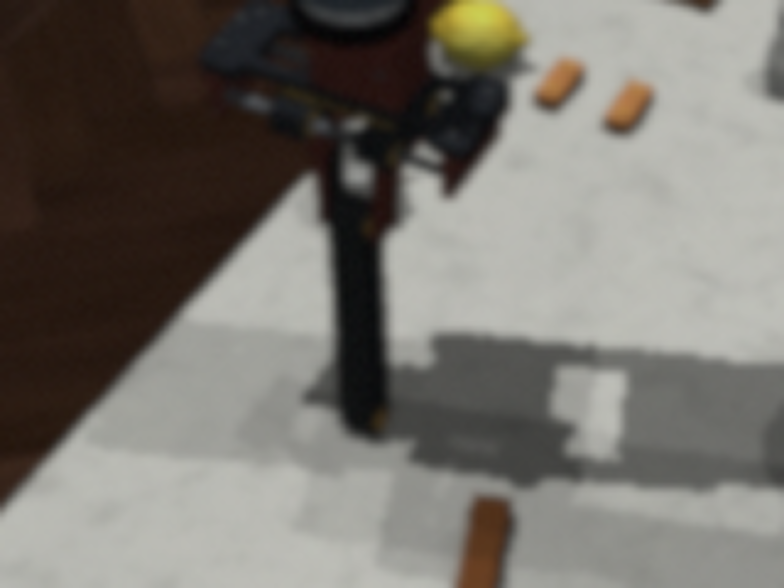

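View pics/w7.png

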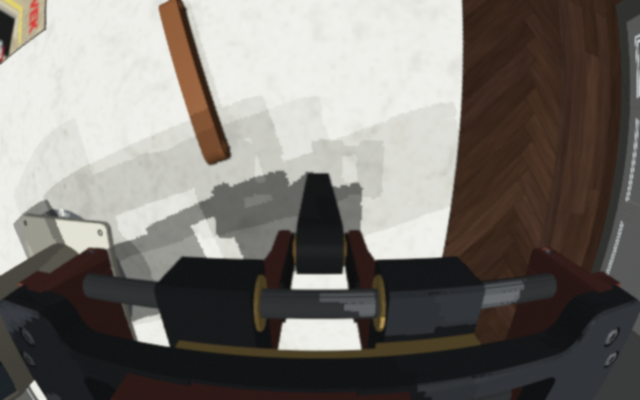

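```bash
python3 -m crank '[[[0.05,-2.05,0],[0,0,0],2.4],[[0.3,-2.03,0],[0,0,0],2.4],[[0.49,-1.99,0],[0,0,0],2.4],[[0.68,-1.93,0],[0,0,0],2.4],[[0.86,-1.84,0],[0,0,0],2.4]]'
python3 -m crank '[[[1.04,-1.74,0],[0,0,0],2.4],[[1.2,-1.63,0],[0,0,0],2.4],[[1.35,-1.49,0],[0,0,0],2.4],[[1.48,-1.35,0],[0,0,0],2.4],[[1.6,-1.18,0],[0,0,0],2.4]]'
python3 - <<'E'
from h import *
go([453.3,369,4],2.4)
crop("scene",230,140,160,120,4.9,"s8.png")
E
```

```text
t: 8.98
ee_pos: [405.7, 72.0, 162.5]
orientation: [-0.034, 1.571, 0.033]
ft_force: [0.6, -1.3, 1.3]
width: 28.4
t: 9.6
ee_pos: [408.5, -1.3, 94.9]
orientation: [-0.033, 1.571, 0.033]
ft_force: [0.2, -0.0, -0.8]
width: 28.0
t 9.6 pos [408.48  -1.32  94.88] F [ 0.2  -0.05 -0.76] w 28.0 q6 [-0.03  0.34  2.18 -0.    0.63 -0.07]
turn deg [ 0.02 -0.05  0.  ] axes y,z: [-0.04  1.    0.  ] [1.   0.04 0.  ]
shift before turn cm [ 9.08 36.81  6.05] after turn [ 9.09 36.81  6.03]
```

View pics/s8.png

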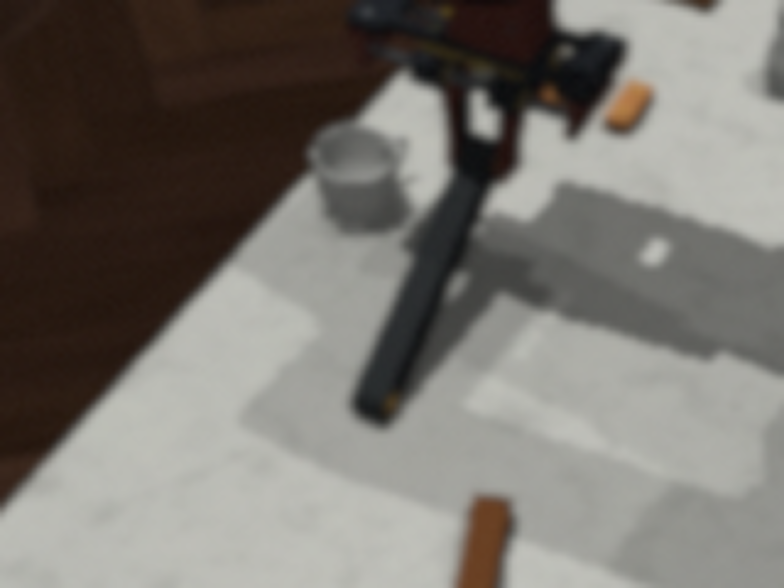

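```bash
python3 -m crank '[[[1.7,-1.01,0],[0,0,0],2.4],[[1.78,-0.83,0],[0,0,0],2.4],[[1.84,-0.64,0],[0,0,0],2.4],[[1.6,-0.4,0],[0,0,0],2.4],[[0,0,0],[0,0,0],2.4]]'
python3 - <<'E'
from h import *
go([453.3,-35,4],2.4)
E
```

```text
t: 10.28
ee_pos: [409.0, -29.3, 25.6]
orientation: [-0.033, 1.574, 0.033]
ft_force: [0.4, -0.6, -0.7]
width: 28.2
t 10.28 pos [408.97 -29.28  25.6 ] F [ 0.35 -0.61 -0.7 ] w 28.2 q6 [-0.1   0.5   2.19  0.    0.45 -0.14]
turn deg [ 0.   -0.19 -0.03] axes y,z: [-0.04  1.    0.  ] [1.   0.04 0.  ]
shift before turn cm [ 2.14 -0.76  4.41] after turn [ 2.16 -0.76  4.4 ]
```

```bash
python3 -m crank '[[[0.8,-0.1,0],[0,0,0],2.4],[[0.7,-0.1,0],[0,0,0],2.4],[[0.5,0,0],[0,0,0],2.4],[[0,0,0],[0,0,0],2.4]]'
python3 - <<'E'
from h import *
go([453.3,-35,4],2.4)
crop("scene",250,130,140,110,5.4,"s9.png")
crop("side",300,140,110,110,5.4,"d9.png")
E
```

```text
t: 10.78
ee_pos: [410.4, -31.1, 6.4]
orientation: [-0.033, 1.571, 0.033]
ft_force: [-0.0, -1.0, -1.0]
width: 28.4
t 10.78 pos [410.37 -31.1    6.43] F [-0.01 -1.05 -1.04] w 28.4 q6 [-0.1   0.55  2.19  0.    0.4  -0.15]
turn deg [ 0.04 -0.02 -0.01] axes y,z: [-0.04  1.    0.  ] [1.   0.04 0.  ]
shift before turn cm [ 0.24 -0.57  4.27] after turn [ 0.24 -0.57  4.27]
```

View pics/s9.png

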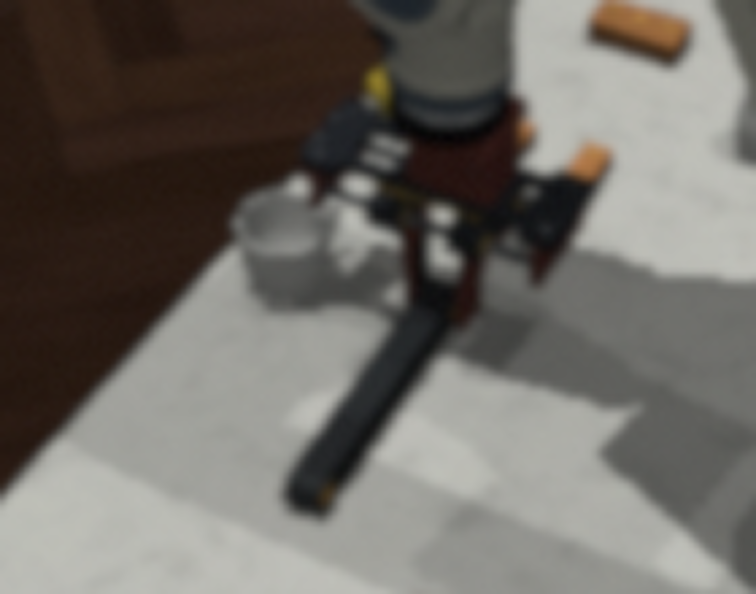

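View pics/d9.png

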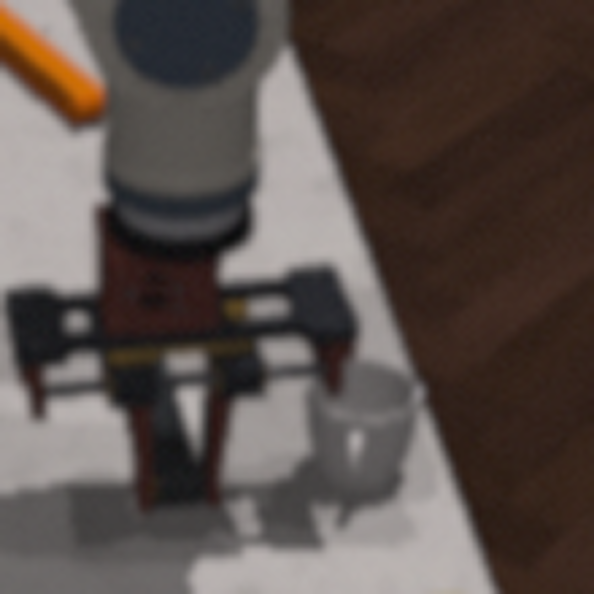

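```bash
python3 -m crank '[[[0.25,0,0],[0,0,0],2.4],[[0,0,0],[0,0,0],2.4],[[0,0,0],[0,0,0],2.4]]'
python3 -m crank '[[[0,-0.6,0.1],[0,0,0],2.4],[[0,-0.8,0.1],[0,0,0],2.4],[[0,-0.8,0.1],[0,0,0],2.4],[[0,-0.6,0.1],[0,0,0],2.4],[[0,0,0],[0,0,0],2.4]]'
python3 - <<'E'
from h import *
go([415,-60,4],2.4)
crop("scene",250,130,140,110,5.4,"s10.png")
E
```

```text
t: 11.25
ee_pos: [410.5, -31.2, 4.2]
orientation: [-0.033, 1.57, 0.033]
ft_force: [0.4, -1.1, -0.9]
width: 28.1
t: 11.88
ee_pos: [416.0, -59.7, 4.2]
orientation: [-0.033, 1.57, 0.033]
ft_force: [0.1, -1.5, -0.6]
width: 28.3
t 11.88 pos [415.95 -59.71   4.22] F [ 0.14 -1.52 -0.58] w 28.3 q6 [-0.17  0.56  2.17 -0.    0.41 -0.21]
turn deg [-0.    0.03  0.02] axes y,z: [-0.04  1.    0.  ] [1.   0.04 0.  ]
shift before turn cm [ 0.02 -0.02 -0.1 ] after turn [ 0.02 -0.02 -0.1 ]
```

View pics/s10.png

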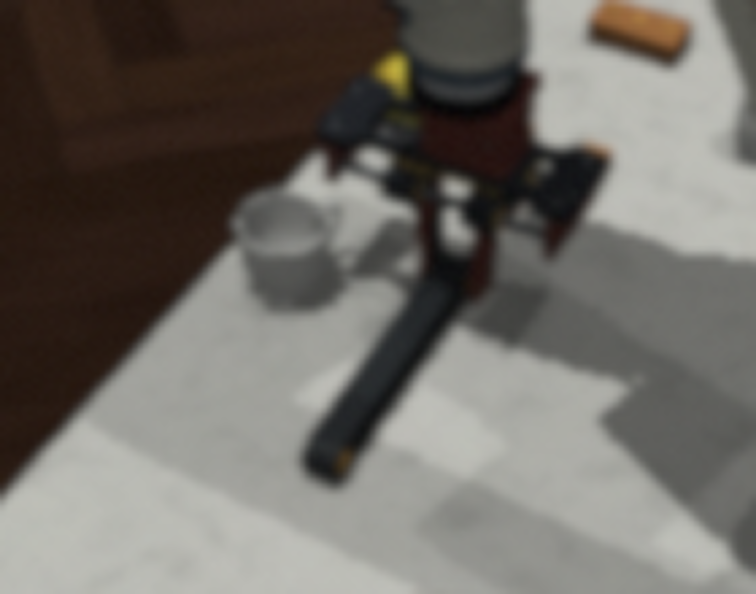

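```bash
python3 -m crank '[[[0.2,0,0],[0,0,0],2.4],[[0,0,0],[0,0,0],3.2],[[0,0,0],[0,0,0],4.2],[[0,0,0],[0,0,0],5],[[0,0,0],[0,0,0],5]]'
python3 -m crank '[[[-3,0,0],[0,0,0],5],[[-4,0,0],[0,0,0],5],[[-4,2,0],[0,0,0],5],[[-4,4,0],[0,0,0],5],[[0,0,0],[0,0,0],5]]'
python3 - <<'E'
from h import *
go([415,-60,4],2.4)
crop("scene",250,130,140,110,5.4,"s11.png")
d=get_image("wrist"); cv2.imwrite("pics/w11.png",d["pixels"][:,:,::-1]);np.save("w11view.npy",d["view"])
E
```

```text
t: 12.55
ee_pos: [415.6, -58.9, 2.1]
orientation: [-0.034, 1.571, 0.034]
ft_force: [-0.1, 0.5, 0.3]
width: 50.0
t: 13.18
ee_pos: [414.7, 2.5, 154.6]
orientation: [-0.036, 1.565, 0.036]
ft_force: [0.1, 0.6, 0.9]
width: 49.7
t 13.18 pos [414.69   2.45 154.63] F [0.15 0.57 0.86] w 49.7 q6 [-0.02  0.22  2.13  0.    0.78 -0.07]
turn deg [0.2  0.33 0.01] axes y,z: [-0.04  1.    0.  ] [1.   0.04 0.  ]
shift before turn cm [15.06 -6.24 -0.34] after turn [15.06 -6.24 -0.23]
```

View pics/s11.png

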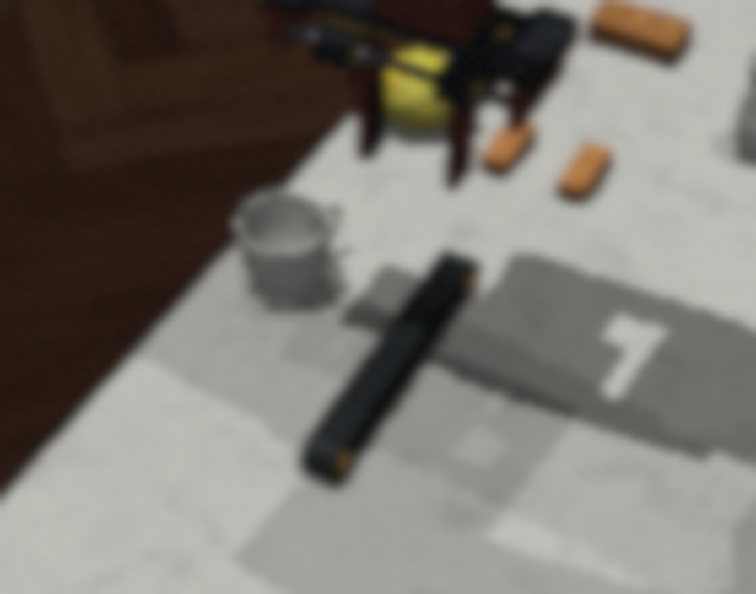

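View pics/w11.png

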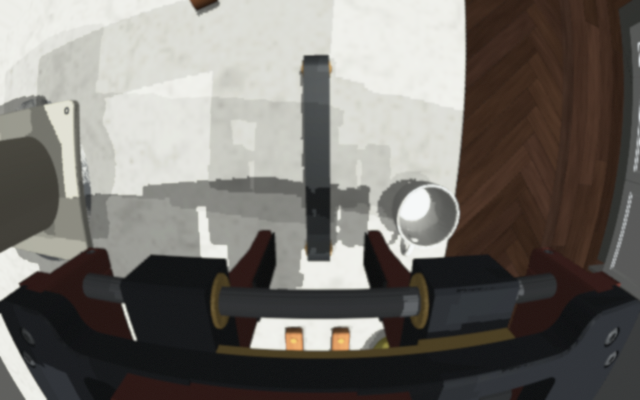

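Bar lies flat: its lead end is at (316,63) and tail at (318,255) in the wrist picture. Both cheeks show at (294,338) and (341,338) between the gripper parts.

Run:
```python
from h import *
im=cv2.imread("pics/w11.png")[:,:,::-1]; V=np.load("w11view.npy")
for b in blobs(im,"oak",(280,325,355,352),16,V): print(b)
for p in ((287,329),(302,329),(333,329),(349,329)): print(p,fish(V,*p,16))
for p in ((302,70),(330,70),(306,248),(331,248)): print("stud",p,fish(V,*p,14))
for b in blobs(im,"dark",(296,50,336,180),28,V,200): print("bar",b)
cv2.imwrite("pics/w11c.png",cv2.resize(im[45:355,270:370,::-1],None,fx=1.9,fy=1.9,interpolation=cv2.INTER_CUBIC))
cv2.imwrite("pics/w11d.png",np.vstack([cv2.resize(im[50:110,280:360,::-1],None,fx=5,fy=5),cv2.resize(im[235:265,280:360,::-1],None,fx=5,fy=5),cv2.resize(im[320:350,280:360,::-1],None,fx=5,fy=5)]))
```

```text
(330.0, (331, 329, 18, 23), ((449.7727355957031, -180.41232299804688), (21.318361282348633, 36.53336715698242), 0.7650899291038513))
(320.5, (286, 329, 17, 23), ((392.675537109375, -182.91976928710938), (19.473358154296875, 36.518577575683594), 4.06619930267334))
(287, 329) [ 384.43 -165.2    16.  ]
(302, 329) [ 402.41 -163.96   16.  ]
(333, 329) [ 439.39 -162.37   16.  ]
(349, 329) [ 458.62 -162.04   16.  ]
stud (302, 70) [393.61 122.57  14.  ]
stud (330, 70) [420.35 123.72  14.  ]
stud (306, 248) [404.28 -57.66  14.  ]
stud (331, 248) [430.58 -56.52  14.  ]
bar (428.0, (306, 152, 22, 28), ((411.57684326171875, 31.575294494628906), (19.75189208984375, 25.495574951171875), 2.503973960876465))
```

View pics/w11d.png

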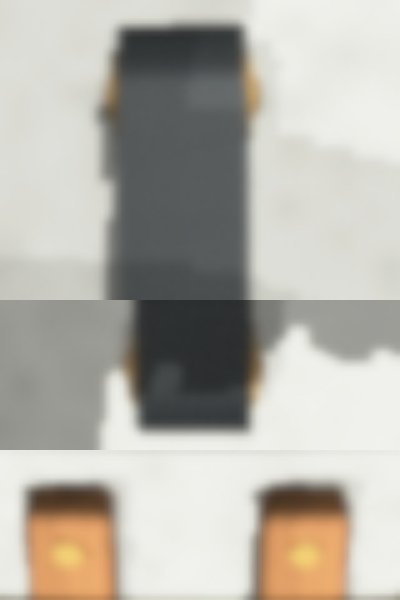

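Run:
```python
from h import *
V=np.load("w11view.npy")
L=fish(V,316.5,68.4,14)[:2];T=fish(V,318.8,249.4,14)[:2]; a=fish(V,293.2,341,16)[:2];b=fish(V,341,341,16)[:2]
print(L,T,np.linalg.norm(L-T)); print("dowels",a,b,(a+b)/2)
d=(T-L)/np.linalg.norm(T-L); print("bar dir deg",np.degrees(np.arctan2(*d[::-1])))
n=np.array([-d[1],d[0]]); 
for th in (-87.4,-87.7,-88):
    e=np.array([np.cos(np.radians(th)),np.sin(np.radians(th))]); m=np.array([-e[1],e[0]]); g=(a+b)/2
    print(th,"lateral of tail, lead from rest line (+ = +x side)",(T-g)@m,(L-g)@m, "tail dist",(T-g)@e)
print(fish(V,287,345,16),fish(V,302.5,345,16),fish(V,332.5,345,16),fish(V,349,345,16))
```

```text
[407.39 124.68] [417.81 -58.66] 183.63380784589464
dowels [ 391.93 -184.05] [ 450.55 -181.49] [ 421.24 -182.77]
bar dir deg -86.74638572643651
-87.4 lateral of tail, lead from rest line (+ = +x side) 2.2083328969732574 0.11353506587874454 tail dist -124.13727255401022
-87.7 lateral of tail, lead from rest line (+ = +x side) 1.5583243564684475 -1.4978821735121326 tail dist -124.14713366216922
-88 lateral of tail, lead from rest line (+ = +x side) 0.9082730937142222 -3.109258347706575 tail dist -124.1535912139464
[ 384.22 -191.41   16.  ] [ 403.47 -190.01   16.  ] [ 440.54 -188.41   16.  ] [ 461.09 -188.14   16.  ]
```

Run:
```python
from h import *
d=get_image("scene"); print(onz(d,313.9,215.2,14)+[15,0.7,0])
go([405.5,123.5,4],3)
```

```text
[406.97 122.03  14.  ]
t 13.32 pos [412.46   0.74 151.54] F [ 0.19  0.25 -0.12] w 50.1 q6 [-0.03  0.23  2.14 -0.    0.78 -0.07]
turn deg [-0.53 -0.06  0.  ] axes y,z: [-0.05  1.    0.  ] [1.   0.05 0.  ]
shift before turn cm [14.75 12.3  -0.15] after turn [14.75 12.3  -0.05]
```

```bash
python3 -m crank '[[[0,4.1,0],[-0.5,0,0],5],[[0,4.1,0],[0,0,0],5],[[0,4.1,0],[0,0,0],5],[[4,0,0],[0,0,0],5],[[4,0,0],[0,0,0],5]]'
python3 -m crank '[[[4,0,0],[0,0,0],5],[[1,0,0],[0,0,0],5],[[0,0,0],[0,0,0],4.6]]'
python3 - <<'E'
from h import *
d=get_image("wrist"); cv2.imwrite("pics/w12.png",d["pixels"][190:300,230:410,::-1].repeat(4,0).repeat(4,1))
go([405.8,123,4],3)
E
```

```text
t: 13.95
ee_pos: [406.7, 123.5, 70.2]
orientation: [-0.041, 1.571, 0.04]
ft_force: [0.3, -0.5, -0.5]
width: 50.0
t: 14.32
ee_pos: [406.4, 123.1, 21.4]
orientation: [-0.04, 1.573, 0.039]
ft_force: [-0.2, -0.0, -0.3]
width: 46.7
t 14.38 pos [407.15 123.41  22.26] F [-0.21 -1.02 -0.15] w 46.2 q6 [ 0.27  0.52  2.16 -0.    0.46  0.22]
turn deg [-0.1  -0.04  0.01] axes y,z: [-0.05  1.    0.  ] [1.   0.05 0.  ]
shift before turn cm [ 1.83 -0.03 -0.14] after turn [ 1.83 -0.03 -0.14]
```

View pics/w12.png

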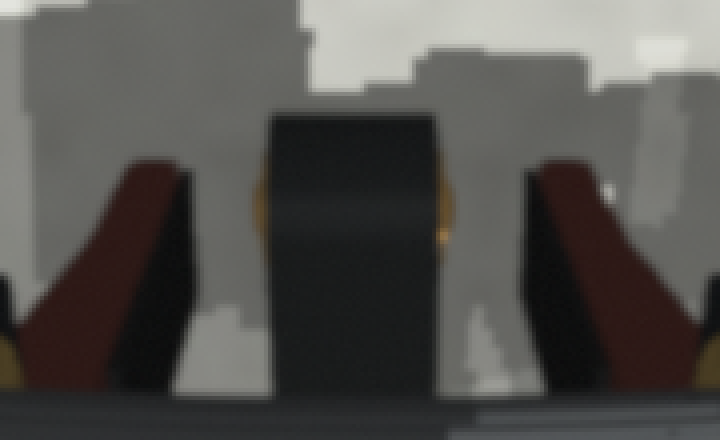

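```bash
python3 -m crank '[[[1.75,0,-0.14],[0,0,0],4.6],[[0.1,0,0],[0,0,0],2.4],[[0,0,0],[0,0,0],2.4],[[0,0,0],[0,0,0],2.4],[[0,0,0],[0,0,0],2.4]]'
python3 - <<'E'
from h import *
d=get_image("wrist"); cv2.imwrite("pics/w13.png",d["pixels"][190:300,230:410,::-1].repeat(4,0).repeat(4,1))
go([405.8,123,4],3)
E
```

```text
t: 15.0
ee_pos: [406.3, 123.9, 4.5]
orientation: [-0.04, 1.569, 0.041]
ft_force: [-0.9, -0.5, 9.0]
width: 28.4
t 15.05 pos [406.26 123.86   4.54] F [-1.58 -0.75  7.58] w 27.9 q6 [ 0.27  0.56  2.17 -0.    0.41  0.22]
turn deg [-0.06  0.08 -0.02] axes y,z: [-0.05  1.    0.  ] [1.   0.05 0.  ]
shift before turn cm [ 0.05 -0.08 -0.05] after turn [ 0.05 -0.08 -0.05]
```

View pics/w13.png

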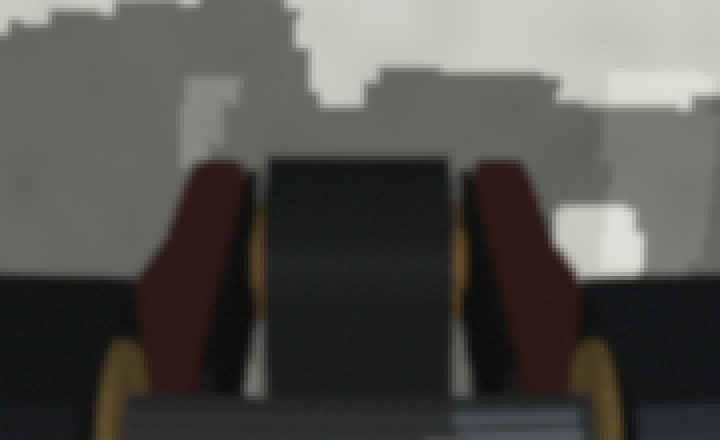

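```bash
python3 -m crank '[[[-1.9,-0.25,0],[0,0,0],2.4],[[-1.9,-0.44,0],[0,0,0],2.4],[[-1.84,-0.64,0],[0,0,0],2.4],[[-1.78,-0.83,0],[0,0,0],2.4],[[-1.7,-1,0],[0,0,0],2.4]]'
python3 -m crank '[[[-1.6,-1.18,0],[0,0,0],2.4],[[-1.48,-1.35,0],[0,0,0],2.4],[[-1.35,-1.49,0],[0,0,0],2.4],[[-1.2,-1.63,0],[0,0,0],2.4],[[-1.04,-1.74,0],[0,0,0],2.4]]'
python3 -m crank '[[[-0.86,-1.84,0],[0,0,0],2.4],[[-0.68,-1.93,0],[0,0,0],2.4],[[-0.55,-1.99,0],[0,0,0],2.4],[[-0.3,-2.03,0],[0,0,0],2.4],[[-0.1,-2.05,0],[0,0,0],2.4]]'
python3 - <<'E'
from h import *
go([405.8,123,4],2.4)
crop("scene",250,100,160,125,4.8,"s14.png")
crop("side",300,130,120,120,5,"d14.png")
E
```

```text
t: 15.68
ee_pos: [407.2, 92.0, 95.7]
orientation: [-0.04, 1.57, 0.041]
ft_force: [-0.3, 0.0, -2.7]
width: 28.5
t: 16.3
ee_pos: [411.1, 17.7, 162.4]
orientation: [-0.04, 1.57, 0.041]
ft_force: [0.2, -0.4, -3.8]
width: 28.3
t: 16.92
ee_pos: [415.6, -80.8, 186.7]
orientation: [-0.04, 1.571, 0.04]
ft_force: [1.0, -0.4, -3.6]
width: 28.3
t 16.93 pos [415.61 -80.82 186.7 ] F [ 1.01 -0.4  -3.6 ] w 28.3 q6 [-0.22  0.18  2.09 -0.    0.88 -0.27]
turn deg [ 0.54 -0.02  0.  ] axes y,z: [-0.04  1.    0.  ] [1.   0.04 0.  ]
shift before turn cm [18.27 20.41  0.07] after turn [18.27 20.41 -0.13]
```

View pics/s14.png

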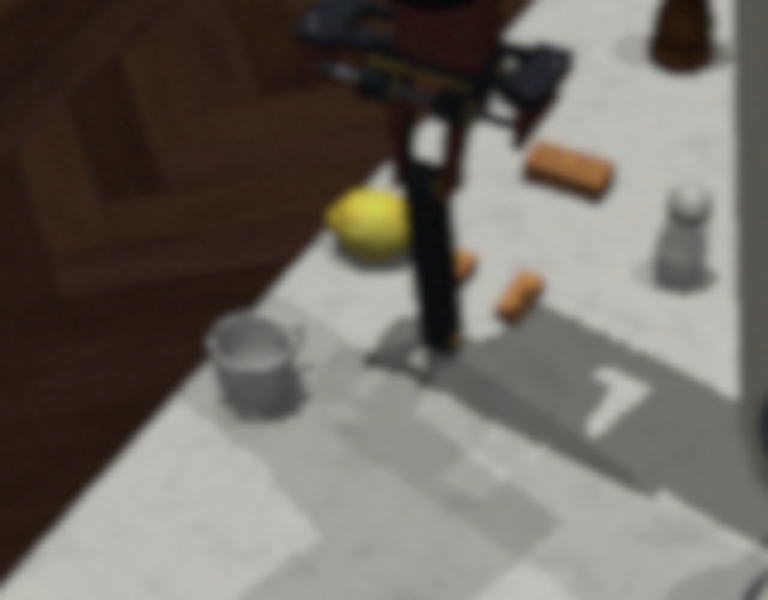

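View pics/d14.png

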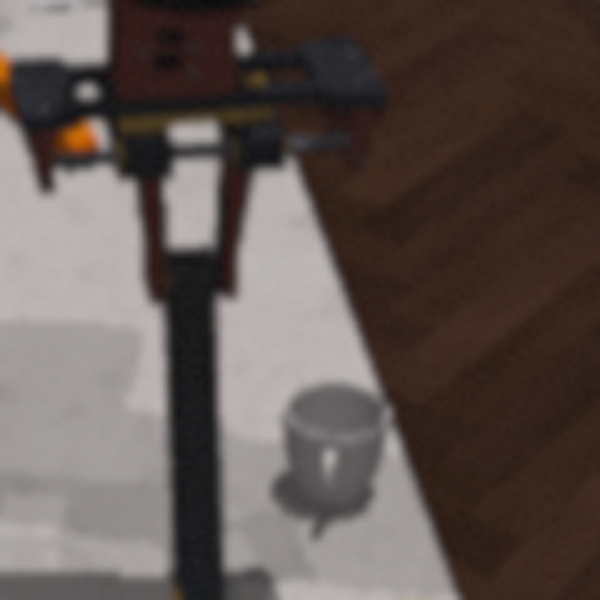

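Run:
```python
from h import *
d=get_image("scene"); print(onz(d,344.4,171.5,14)+[15,0.7,0])
```

```text
[ 421.2  -119.24   14.  ]
```

Run:
```python
from h import *
d=get_image("scene"); s=lambda p:(proj(d,p)-[250,100])*4.8
for y in (-81,-100,-119): print(y,s([401,y,14]))
print(s([400.6,-81,196]),get_obs()["ee_pos"])
d=get_image("side"); s=lambda p:(proj(d,p)-[300,130])*5
for y in (-81,-100,-119): print(y,s([416,y-14,14]))
crop("side",310,180,80,100,6,"d15.png")
crop("scene",310,110,70,80,7.5,"s15.png")
```

```text
-81 [434.59 376.03]
-100 [446.7  361.06]
-119 [458.65 346.28]
[444.12 182.44] [415.6  -80.01 186.37]
-81 [185.56 567.6 ]
-100 [189.93 588.99]
-119 [194.43 610.99]
```

View pics/d15.png

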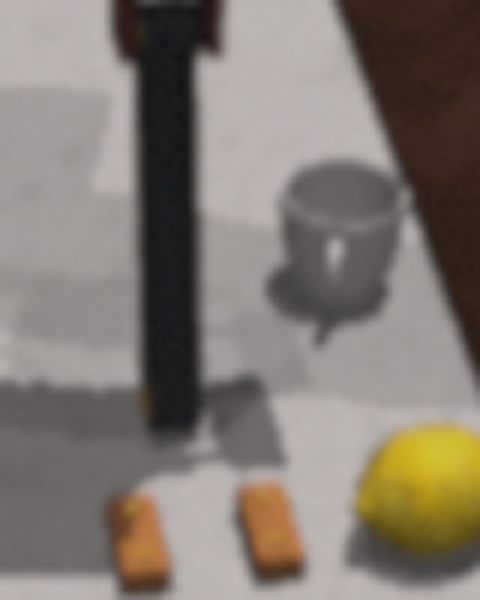

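View pics/s15.png

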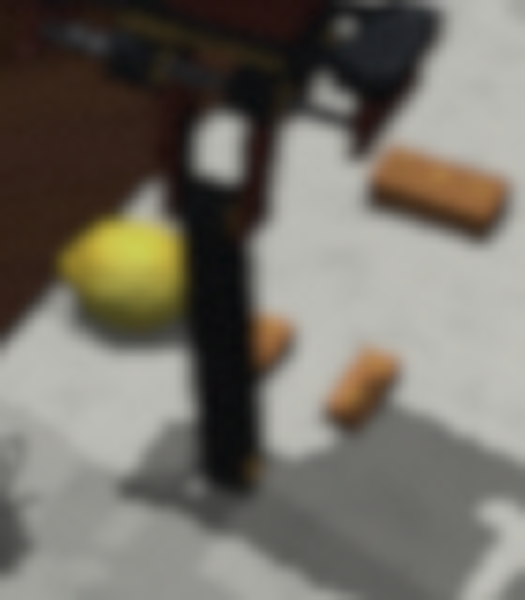

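The bar is steep but its tail sits about 30 mm further toward the rest than planned, so it leans slightly. I'll draw it back with the hand at the same height.

```bash
python3 -m crank '[[[0,0.8,0],[0,0,0],2.4],[[0,0.8,0],[0,0,0],2.4],[[0,0.8,0],[0,0,0],2.4],[[0,0.8,0],[0.5,0,0],2.4],[[0,0,0],[0,0,0],2.4]]'
python3 - <<'E'
from h import *
go([405.8,123,4],2.4)
crop("side",310,160,80,100,6,"d16.png")
crop("scene",310,110,70,80,7.5,"s16.png")
E
```

```text
t: 17.9
ee_pos: [414.5, -47.3, 186.5]
orientation: [-0.034, 1.571, 0.034]
ft_force: [-0.7, -0.0, -3.9]
width: 28.3
t 17.9 pos [414.45 -47.27 186.49] F [-0.73 -0.05 -3.95] w 28.3 q6 [-0.14  0.17  2.1   0.    0.87 -0.19]
turn deg [ 0.09 -0.   -0.  ] axes y,z: [-0.04  1.    0.  ] [1.   0.04 0.  ]
shift before turn cm [18.25 17.05 -0.12] after turn [18.25 17.05 -0.15]
```

View pics/d16.png

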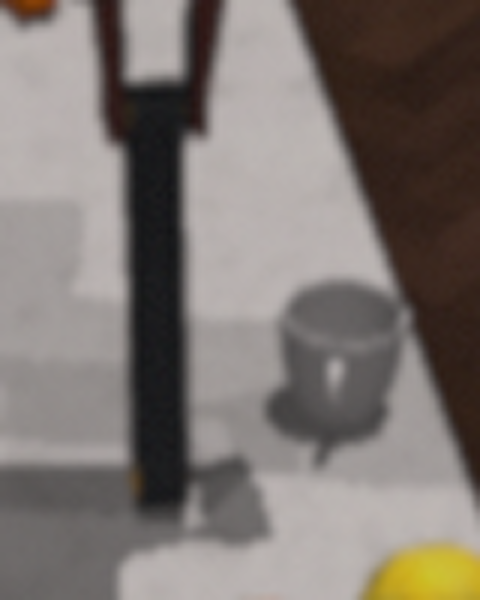

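View pics/s16.png

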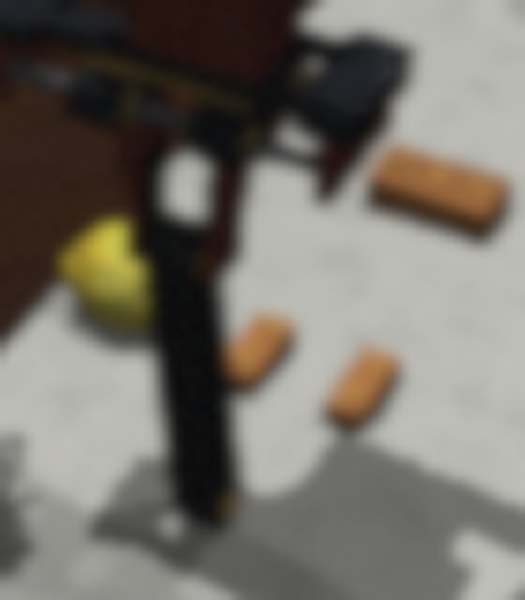

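```bash
cat >> h.py <<'E'
def tri(us,ud):
    a=get_image("scene");b=get_image("side")
    P=[d["mtx"]@d["view"][:3] for d in (a,b)]
    X=cv2.triangulatePoints(P[0],P[1],np.float64(us).reshape(2,1),np.float64(ud).reshape(2,1)); return (X[:3]/X[3]).ravel()
E
python3 - <<'E'
from h import *
print(tri((340.1,177.3),(332.8,240.3)))
print("top",tri((310+206/7.5,110+268/7.5),(310+128/6,160+115/6)))
E
```

```text
[404.44 -82.83  16.35]
top [400.99 -43.52 190.85]
```

```bash
python3 -m crank '[[[0.3,0,0],[0,0,0],2.4],[[-0.25,-1.9,0],[0,0,0],2.4],[[-0.1,-1.9,0],[0,0,0],2.4],[[0.1,-1.9,0],[0,0,0],2.4],[[0.25,-1.9,0],[0,0,0],2.4]]'
python3 - <<'E'
from h import *
go([405.8,123,4],2.4)
crop("side",310,160,80,100,6,"d17.png")
crop("scene",310,110,70,80,7.5,"s17.png")
E
```

```text
t: 18.82
ee_pos: [419.5, -124.7, 184.9]
orientation: [-0.033, 1.567, 0.033]
ft_force: [0.5, 4.5, 33.0]
width: 28.0
t 18.82 pos [ 419.49 -124.74  184.95] F [ 0.48  4.47 33.  ] w 28.0 q6 [-0.32  0.2   2.06  0.    0.87 -0.36]
turn deg [0.   0.21 0.02] axes y,z: [-0.04  1.    0.  ] [1.   0.04 0.  ]
shift before turn cm [18.09 24.82 -0.4 ] after turn [18.09 24.81 -0.33]
```

View pics/d17.png

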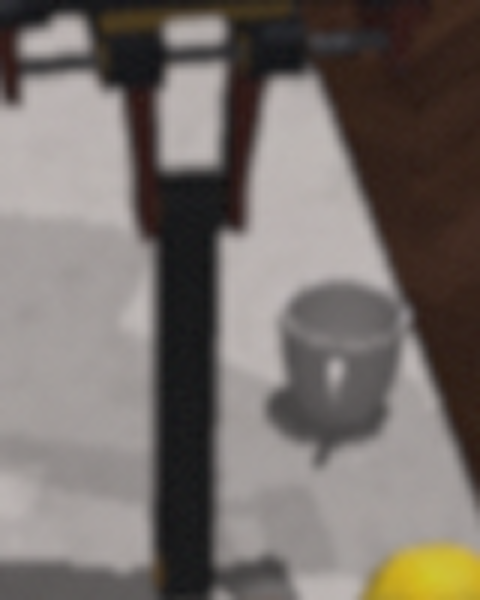

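View pics/s17.png

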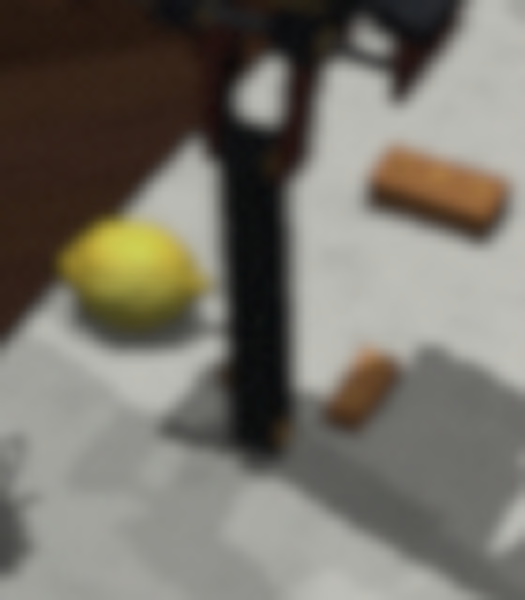

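```bash
python3 -m crank '[[[-0.3,0,0],[0,0,0],2.4]]'
python3 - <<'E'
from h import *
print(tri((347.9,167.6),(336.7,255)))
print("top",tri((310+277/7.5,110+165/7.5),(310+155/6,160+215/6)))
d=get_image("wrist"); cv2.imwrite("pics/w17.png",d["pixels"][:,:,::-1])
go([0,0,0])
E
```

```text
t: 19.05
ee_pos: [417.8, -124.3, 186.6]
orientation: [-0.033, 1.57, 0.033]
ft_force: [0.4, 0.3, -4.3]
width: 28.0
[ 406.57 -145.22   14.04]
top [ 406.29 -124.08  189.71]
t 19.3 pos [ 417.36 -123.6   186.15] F [ 0.05  0.33 -3.7 ] w 27.7 q6 [-0.32  0.2   2.06  0.    0.88 -0.36]
turn deg [0. 0. 0.] axes y,z: [-0.04  1.    0.  ] [ 1.    0.04 -0.  ]
shift before turn cm [ 18.65  14.13 -41.15] after turn [ 18.65  14.13 -41.15]
```

View pics/w17.png

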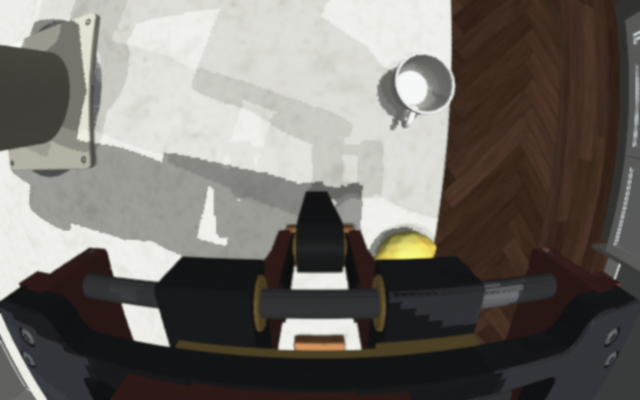

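The firm pinch holds the bar against swinging, and the tail slid forward ahead of the hand. I'll turn the tool about the jaw axis to swing the tail back under and past the hand, with the tail light on the counter.

```bash
python3 -m crank '[[[-0.1,0,0],[0,0,5],2.4],[[-0.05,0,0],[0,0,5],2.4],[[0,0,0],[0,0,5],2.4],[[0.1,0,0],[0,0,5],2.4],[[0,0,0],[0,0,0],2.4]]'
python3 - <<'E'
from h import *
go([0,0,0])
crop("side",310,160,80,100,6,"d18.png")
crop("scene",310,110,70,80,7.5,"s18.png")
E
```

```text
t: 19.92
ee_pos: [417.6, -124.5, 186.3]
orientation: [0.242, 1.561, 0.306]
ft_force: [-0.3, 0.6, -3.5]
width: 28.1
t 19.93 pos [ 417.58 -124.5   186.26] F [-0.25  0.61 -3.47] w 28.1 q6 [-0.52  0.29  1.99  0.33  1.08 -0.75]
turn deg [0. 0. 0.] axes y,z: [-0.04  0.94  0.34] [ 1.    0.04 -0.  ]
shift before turn cm [ 22.39   6.91 -41.19] after turn [ 22.39   6.91 -41.19]
```

View pics/d18.png

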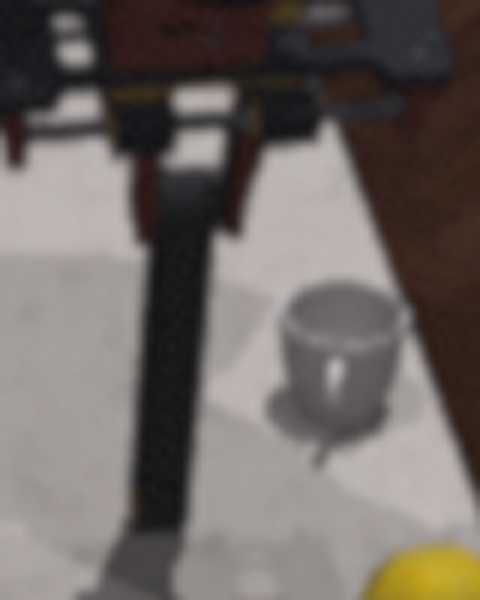

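View pics/s18.png

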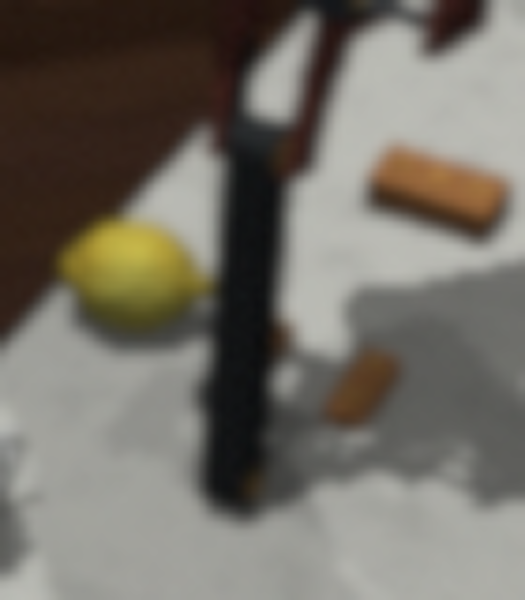

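Run:
```python
from h import *
print(tri((344,174.7),(332.8,244.2)))
```

```text
[ 400.23 -101.84   16.69]
```

Run:
```python
import numpy as np
p=np.radians(np.r_[98,102:181:6]); p[-1]=np.pi
Y=-(1.4*p+18.2*(1-np.cos(p))); Z=18.2*np.sin(p)
Z[0]+=0.2
for i in range(len(p)-1):
    dY=Y[i+1]-Y[i]; dZ=Z[i+1]-Z[i]
    print(round(np.degrees(p[i+1])),"dx %.2f dy %.2f"%(.342*dY-.94*dZ,.94*dY+.342*dZ), "Y %.1f Z %.1f"%(Y[i+1]-Y[0],Z[i+1]))
```

```text
102 dx -0.07 dy -1.41 Y -1.3 Z 17.8
108 dx -0.22 dy -2.04 Y -3.3 Z 17.3
114 dx -0.02 dy -2.04 Y -5.3 Z 16.6
120 dx 0.18 dy -2.03 Y -7.1 Z 15.8
126 dx 0.38 dy -1.99 Y -8.8 Z 14.7
132 dx 0.57 dy -1.94 Y -10.5 Z 13.5
138 dx 0.76 dy -1.86 Y -12.0 Z 12.2
144 dx 0.93 dy -1.77 Y -13.3 Z 10.7
150 dx 1.10 dy -1.66 Y -14.5 Z 9.1
156 dx 1.25 dy -1.53 Y -15.5 Z 7.4
162 dx 1.39 dy -1.39 Y -16.3 Z 5.6
168 dx 1.51 dy -1.23 Y -17.0 Z 3.8
174 dx 1.62 dy -1.06 Y -17.4 Z 1.9
180 dx 1.70 dy -0.88 Y -17.7 Z 0.0
```

```bash
python3 -m crank '[[[0.1,-1.3,0],[0,0,0],2.4],[[-0.1,-2,0],[0,0,0],2.4],[[0,-2.04,0],[0,0,0],2.4],[[0.18,-2.03,0],[0,0,0],2.4],[[0,0,0],[0,0,0],2.4]]'
python3 - <<'E'
from h import *
go([0,0,0])
crop("side",310,160,80,120,5,"d19.png")
crop("scene",310,110,70,80,7.5,"s19.png")
E
```

```text
t: 20.75
ee_pos: [422.9, -195.6, 161.3]
orientation: [0.238, 1.556, 0.303]
ft_force: [0.2, -6.2, 10.4]
width: 28.2
t 20.75 pos [ 422.94 -195.65  161.29] F [ 0.16 -6.2  10.39] w 28.2 q6 [-0.64  0.39  1.92  0.31  1.08 -0.86]
turn deg [0. 0. 0.] axes y,z: [-0.04  0.94  0.34] [1.   0.04 0.  ]
shift before turn cm [ 22.2   14.65 -41.52] after turn [ 22.2   14.65 -41.52]
```

View pics/d19.png

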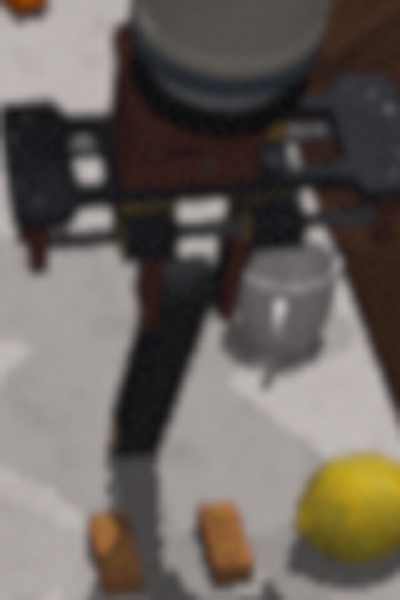

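View pics/s19.png

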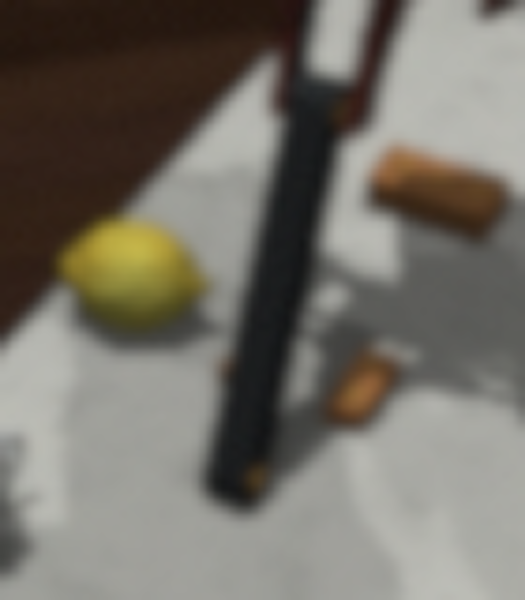

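```bash
python3 -m crank '[[[0.2,-1.99,-0.08],[0,0,0],2.4],[[0.5,-1.94,-0.08],[0,0,0],2.4],[[0.7,-1.86,-0.08],[0,0,0],2.4],[[0.93,-1.77,-0.08],[0,0,0],2.4],[[0,0,0],[0,0,0],2.4]]'
python3 - <<'E'
from h import *
go([0,0,0])
crop("side",300,180,100,140,4.2,"d20.png")
crop("scene",310,110,70,80,7.5,"s20.png")
E
```

```text
t: 21.48
ee_pos: [419.5, -256.2, 110.4]
orientation: [0.243, 1.562, 0.307]
ft_force: [0.3, -2.4, 1.4]
width: 27.9
t 21.48 pos [ 419.5  -256.2   110.45] F [ 0.26 -2.41  1.44] w 27.9 q6 [-0.73  0.51  1.86  0.29  1.04 -0.95]
turn deg [0. 0. 0.] axes y,z: [-0.04  0.94  0.34] [ 1.    0.04 -0.  ]
shift before turn cm [ 19.82  21.86 -40.84] after turn [ 19.82  21.86 -40.84]
```

View pics/d20.png

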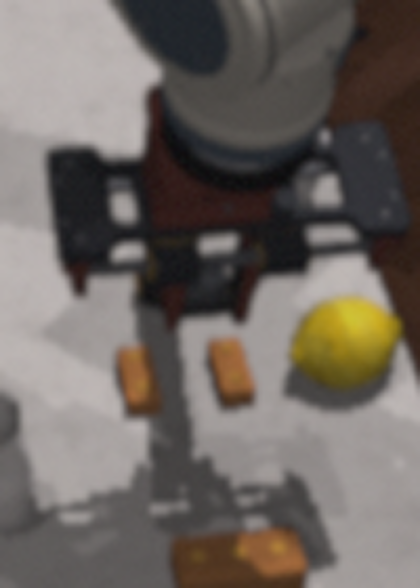

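View pics/s20.png

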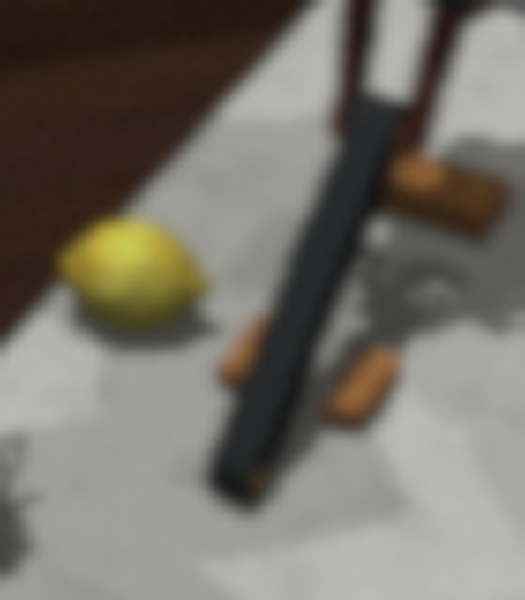

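```bash
python3 -m crank '[[[1.1,-1.66,0.06],[0,0,0],2.4],[[1.25,-1.53,0.06],[0,0,0],2.4],[[1.39,-1.39,0.06],[0,0,0],2.4],[[1.4,-1.15,0],[0,0,0],2.4],[[0,0,0],[0,0,0],2.4]]'
python3 - <<'E'
from h import *
go([423,-295,6])
crop("side",300,200,100,140,4.2,"d21.png")
crop("scene",310,110,70,80,7.5,"s21.png")
E
```

```text
t: 22.2
ee_pos: [422.7, -291.1, 42.7]
orientation: [0.244, 1.562, 0.308]
ft_force: [0.7, -1.4, -1.0]
width: 28.3
t 22.2 pos [ 422.67 -291.06   42.68] F [ 0.71 -1.44 -0.98] w 28.3 q6 [-0.77  0.65  1.82  0.29  0.96 -1.01]
turn deg [0. 0. 0.] axes y,z: [-0.04  0.94  0.34] [ 1.    0.04 -0.  ]
shift before turn cm [ 3.31 -1.63  0.02] after turn [ 3.31 -1.63  0.02]
```

View pics/d21.png

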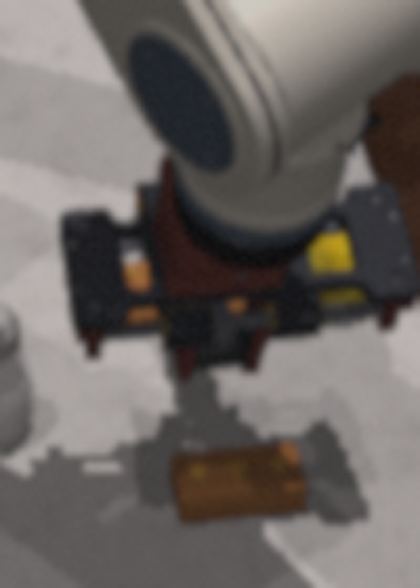

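View pics/s21.png

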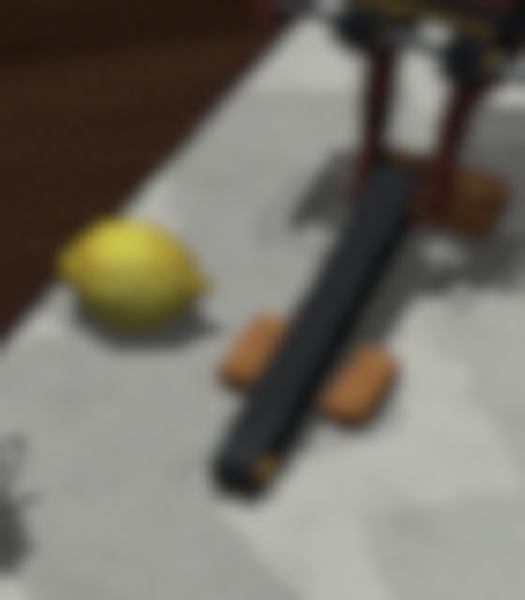

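```bash
python3 -m crank '[[[1.3,-0.7,0],[0,0,0],2.4],[[1.2,-0.6,0],[0,0,0],2.4],[[0.7,-0.33,0.03],[0,0,0],2.4],[[0,0,0],[0,0,0],2.4]]'
python3 - <<'E'
from h import *
go([423,-309,6])
crop("side",300,200,100,140,4.2,"d22.png")
crop("scene",310,110,70,80,7.5,"s22.png")
E
```

```text
t: 22.8
ee_pos: [423.6, -295.5, 8.1]
orientation: [0.242, 1.561, 0.308]
ft_force: [-1.2, -0.1, -0.3]
width: 28.5
t 22.8 pos [ 423.6  -295.49    8.06] F [-1.19 -0.15 -0.28] w 28.5 q6 [-0.77  0.71  1.81  0.3   0.9  -1.04]
turn deg [0. 0. 0.] axes y,z: [-0.04  0.94  0.34] [ 1.    0.04 -0.  ]
shift before turn cm [-0.27 -1.34 -0.12] after turn [-0.27 -1.34 -0.12]
```

View pics/d22.png

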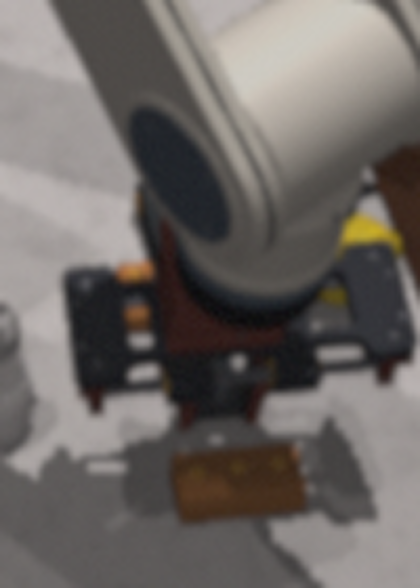

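View pics/s22.png

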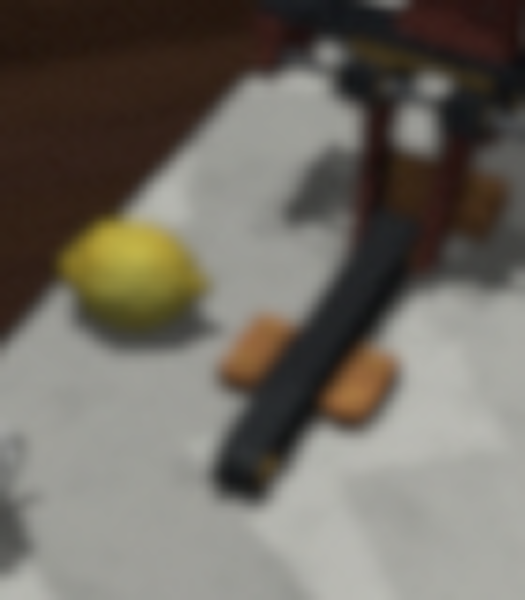

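Bar lies between the cheeks: tail at about (265,470) and cheeks either side in the scene crop. I'll release, straighten the tool and regrip to draw it home.

```bash
python3 -m crank '[[[0.15,0,0],[0,0,0],2.4],[[0,0,0],[0,0,0],3.4],[[0,0,0],[0,0,0],4.6],[[0,0,0],[0,0,0],5],[[-2,0,0],[0,0,0],5]]'; python3 -m crank '[[[-2.5,0,0],[0,0,0],5],[[-2,0,0],[0,0,-7],5],[[0,0,0],[0,0,-7],5],[[0,0,0],[0,0,-6],5],[[0,0,0],[0,0,0],5]]';  python3 - <<'E'
from h import *
go([423.5,-298,60],2.4)
d=get_image("wrist"); cv2.imwrite("pics/w23.png",d["pixels"][:,:,::-1]); np.save("w23view.npy",d["view"])
crop("scene",310,110,70,80,7.5,"s23.png")
E
```

```text
t: 23.52
ee_pos: [423.4, -301.2, 25.6]
orientation: [0.243, 1.562, 0.309]
ft_force: [-0.1, -0.6, -0.8]
width: 50.1
t: 24.15
ee_pos: [424.6, -316.0, 68.8]
orientation: [-0.034, 1.571, 0.036]
ft_force: [0.8, 0.1, -0.4]
width: 50.1
t 24.15 pos [ 424.62 -316.01   68.8 ] F [ 0.85  0.07 -0.44] w 50.1 q6 [-0.66  0.52  1.93  0.    0.69 -0.71]
turn deg [ 0.17 -0.04 -0.06] axes y,z: [-0.04  1.    0.  ] [1.   0.04 0.  ]
shift before turn cm [ 0.88  1.8  -0.03] after turn [ 0.88  1.8  -0.04]
```

View pics/w23.png

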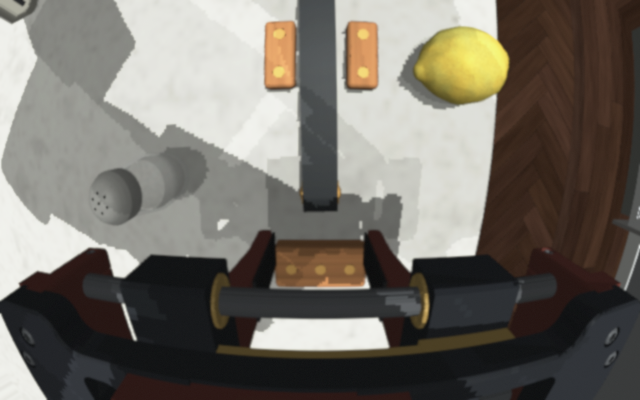

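View pics/s23.png

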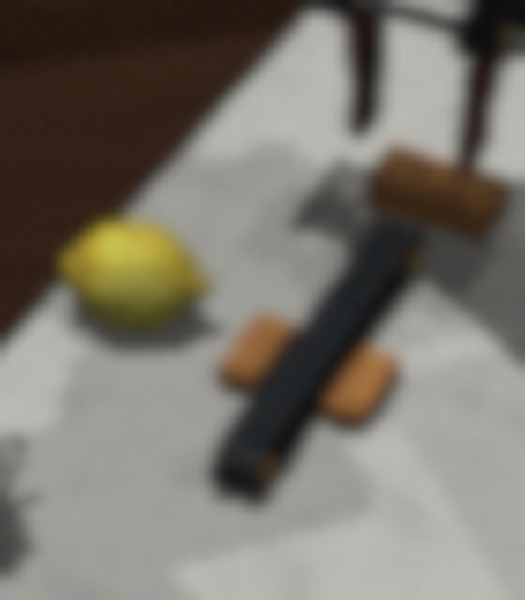

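Run:
```python
from h import *
V=np.load("w23view.npy"); im=cv2.imread("pics/w23.png")
cv2.imwrite("pics/w23c.png",cv2.resize(im[170:300,260:380],None,fx=4.6,fy=4.6,interpolation=cv2.INTER_CUBIC))
L=(fish(V,301.5,193,14)+fish(V,340,193,14))/2; print("lead",L)
for r in (238,240,249): print(r,fish(V,320,r,0)[:2],fish(V,320,r,22)[:2])
print("dowel",fish(V,320.5,270,22), "cheek dowels",[fish(V,*p,16)[:2] for p in((279,34),(279,72),(362,34),(362,72))])
```

```text
lead [ 426.02 -295.85   14.  ]
238 [ 427.35 -335.78] [ 426.88 -327.23]
240 [ 427.43 -337.49] [ 426.95 -328.78]
249 [ 427.78 -345.32] [ 427.27 -335.87]
dowel [ 428.44 -353.11   22.  ] cheek dowels [array([ 392.06, -183.49]), array([ 393.55, -211.36]), array([ 449.34, -180.81]), array([ 450.35, -208.73])]
```

View pics/w23c.png

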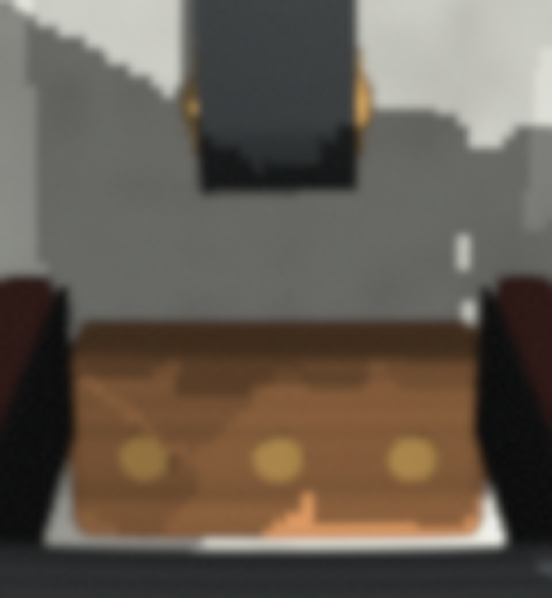

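```bash
python3 -m crank '[[[0,1.9,-0.05],[0,0,0],5],[[2.5,0,0],[0,0,0],5],[[2.5,0,0],[0,0,0],4.6],[[1.45,0,0],[0,0,0],4.6],[[0,0,0],[0,0,0],3.5]]'; python3 -m crank '[[[0,0,0],[0,0,0],2.4],[[0,0,0],[0,0,0],2.4],[[0,0,0],[0,0,0],2.4]]';  python3 - <<'E'
from h import *
go([424.5,-323,4],2.4)
E
```

```text
t: 24.88
ee_pos: [422.8, -298.0, 3.0]
orientation: [-0.032, 1.573, 0.035]
ft_force: [0.1, -0.5, -0.7]
width: 39.3
t: 25.25
ee_pos: [423.9, -298.8, 4.5]
orientation: [-0.034, 1.57, 0.033]
ft_force: [0.5, 0.1, -2.1]
width: 28.2
t 25.25 pos [ 423.86 -298.81    4.47] F [ 0.47  0.11 -2.07] w 28.2 q6 [-0.64  0.63  1.96  0.    0.55 -0.68]
turn deg [0.03 0.04 0.03] axes y,z: [-0.04  1.    0.  ] [1.   0.04 0.  ]
shift before turn cm [ 0.05 -2.42 -0.04] after turn [ 0.05 -2.42 -0.04]
```

```bash
python3 -m crank '[[[0,-0.6,0],[0,0,0],2.4],[[0,-0.7,0],[0,0,0],2.4],[[0,-0.6,0],[0,0,0],2.4],[[0,-0.2,0],[0,0,0],2.4],[[0,0,0],[0,0,0],2.4]]'; python3 -m crank '[[[0,-0.2,0],[0,0,0],2.4],[[0,0,0],[0,0,0],2.4]]'; python3 -m crank '[[[0,-0.2,0],[0,0,0],2.4],[[0,0,0],[0,0,0],2.4]]'
```

```text
t: 25.88
ee_pos: [424.2, -319.4, 4.3]
orientation: [-0.033, 1.571, 0.034]
ft_force: [-0.7, 3.7, 3.5]
width: 28.0
t: 26.12
ee_pos: [424.2, -321.0, 4.3]
orientation: [-0.032, 1.571, 0.034]
ft_force: [-0.7, 5.9, 6.2]
width: 28.1
t: 26.38
ee_pos: [424.3, -322.9, 4.3]
orientation: [-0.032, 1.571, 0.034]
ft_force: [-0.5, 5.9, 5.6]
width: 28.0
```

```bash
python3 -m crank '[[[0,-0.15,0],[0,0,0],2.4],[[0,0,0],[0,0,0],2.4]]'
python3 - <<'E'
from h import *
crop("scene",340,110,50,60,10,"s25.png")
crop("side",310,240,90,90,6.6,"d25.png")
E
```

```text
t: 26.62
ee_pos: [424.3, -324.3, 4.3]
orientation: [-0.032, 1.571, 0.034]
ft_force: [-0.3, 5.5, 6.7]
width: 28.0
```

View pics/s25.png

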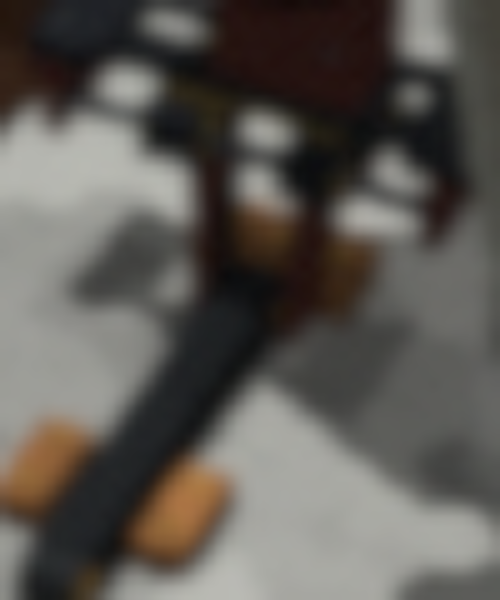

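View pics/d25.png

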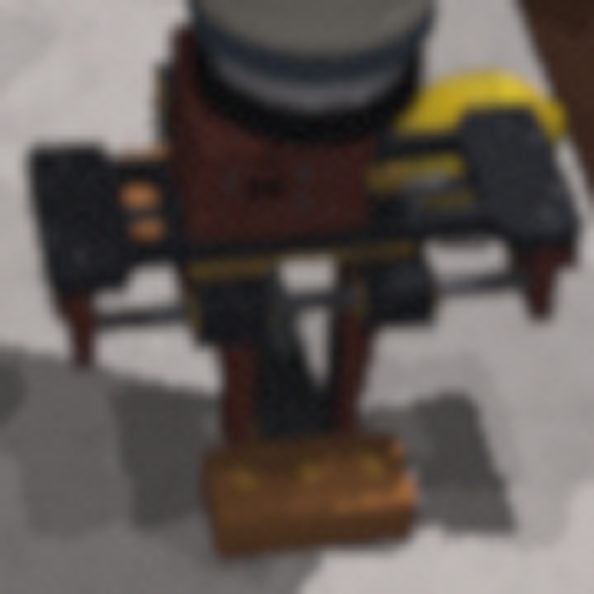

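```bash
python3 -m crank '[[[0,0,0],[0,0,0],3.4],[[0,0,0],[0,0,0],4.6],[[0,0,0],[0,0,0],5],[[-2,0,0],[0,0,0],5],[[-4,0,0],[0,0,0],5]]'; python3 -m crank '[[[-2,1,0],[0,0,0],5],[[0,1,0],[0,0,0],5],[[0,0,0],[0,0,0],5]]';  python3 - <<'E'
from h import *
go([423.5,-298,60],2.4)
d=get_image("wrist"); cv2.imwrite("pics/w26.png",d["pixels"][:,:,::-1]); np.save("w26view.npy",d["view"])
cv2.imwrite("pics/w26c.png",cv2.resize(d["pixels"][130:300,240:400,::-1],None,fx=3.5,fy=3.5,interpolation=cv2.INTER_CUBIC))
E
```

```text
t: 27.35
ee_pos: [424.0, -325.2, 63.5]
orientation: [-0.033, 1.573, 0.034]
ft_force: [0.0, -0.2, 0.7]
width: 50.1
t: 27.72
ee_pos: [423.4, -304.5, 83.3]
orientation: [-0.034, 1.571, 0.034]
ft_force: [-0.0, 0.4, 0.3]
width: 50.2
t 27.73 pos [ 423.37 -304.47   83.33] F [-0.04  0.44  0.27] w 50.2 q6 [-0.65  0.49  1.94 -0.    0.71 -0.69]
turn deg [ 0.09 -0.05 -0.02] axes y,z: [-0.04  1.    0.  ] [1.   0.04 0.  ]
shift before turn cm [2.33 0.65 0.04] after turn [2.33 0.65 0.04]
```

View pics/w26c.png

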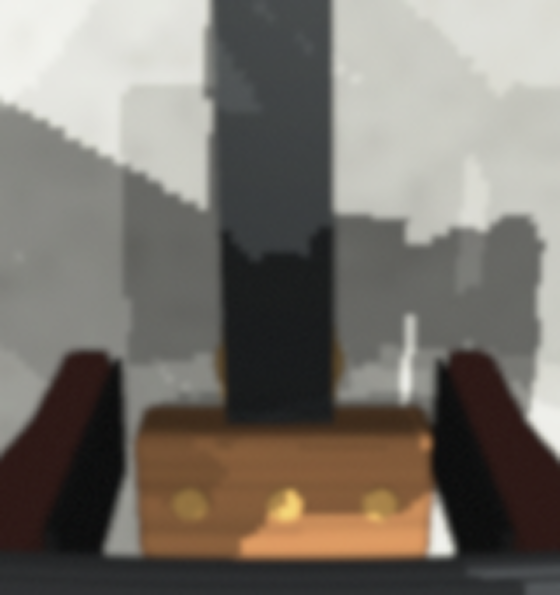

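View pics/w26.png

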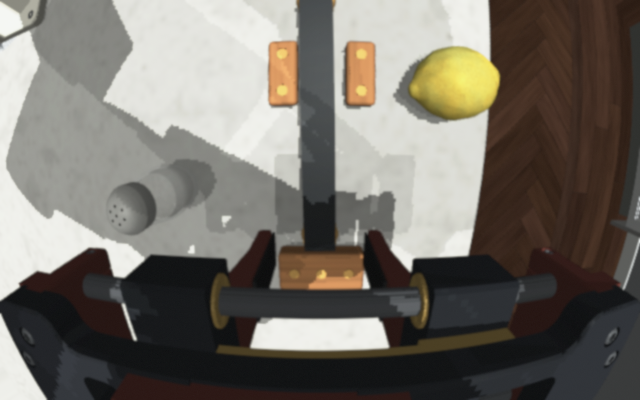

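Run:
```python
from h import *
V=np.load("w26view.npy")
for r in (231.5,233.4,235): print("lead",r,((fish(V,303,r,14)+fish(V,337,r,14))/2)[:2])
print("end top edge", fish(V,319.5,249.8,16)[:2],fish(V,319.5,249.8,20)[:2])
print("face",fish(V,320,246.3,0)[:2],fish(V,320,252.9,22)[:2],"dowels",[fish(V,240+u/3.5,130+504/3.5,22)[:2] for u in(190,285,380)])
print("cheek dow",[fish(V,*p,16)[:2] for p in((281.5,55),(282,91),(359.5,55),(360,91))])
print("bar edges near cheeks z28", fish(V,299.5,73,28)[:2],fish(V,335,73,28)[:2])
```

```text
lead 231.5 [ 425.84 -319.02]
lead 233.4 [ 425.91 -320.63]
lead 235 [ 425.97 -321.99]
end top edge [ 426.09 -333.95] [ 426.01 -332.22]
face [ 426.71 -337.61] [ 426.48 -333.99] dowels [array([ 406.53, -353.82]), array([ 428.46, -352.74]), array([ 450.45, -351.99])]
cheek dow [array([ 391.73, -184.38]), array([ 393.36, -211.82]), array([ 448.81, -181.81]), array([ 450.29, -209.26])]
bar edges near cheeks z28 [ 406.42 -199.92] [ 430.88 -198.9 ]
```

Lead end appears against the stop: the end overlaps the lower edge of its face, gap about 1 ± 2 mm. To make sure, I'll press on the tail end with closed fingers.

```bash
python3 -m crank '[[[0,5,0],[0,0,0],0],[[0,5,0],[0,0,0],0],[[0,5,0],[0,0,0],0],[[0,5,0],[0,0,0],0],[[0,0.9,0],[0,0,0],0]]'; python3 -m crank '[[[3,0,0],[0,0,0],0],[[3,0,0],[0,0,0],0],[[1.5,0,0],[0,0,0],0],[[0,0,0],[0,0,0],0]]';  python3 - <<'E'
from h import *
go([416,-110,7],2.4)
d=get_image("wrist"); cv2.imwrite("pics/w27.png",d["pixels"][:,:,::-1])
crop("scene",310,110,70,80,7.5,"s27.png")
E
```

```text
t: 28.4
ee_pos: [413.9, -94.2, 83.1]
orientation: [-0.036, 1.573, 0.037]
ft_force: [-0.4, -0.4, 0.0]
width: 3.5
t: 28.9
ee_pos: [414.4, -96.7, 8.0]
orientation: [-0.032, 1.573, 0.033]
ft_force: [-0.3, -0.2, -0.9]
width: 0.3
t 28.9 pos [414.35 -96.67   7.97] F [-0.27 -0.19 -0.94] w 0.3 q6 [-0.26  0.55  2.16 -0.    0.43 -0.3 ]
turn deg [ 0.   -0.13 -0.04] axes y,z: [-0.04  1.    0.  ] [1.   0.04 0.  ]
shift before turn cm [ 0.1  -1.34  0.11] after turn [ 0.1  -1.34  0.11]
```

View pics/s27.png

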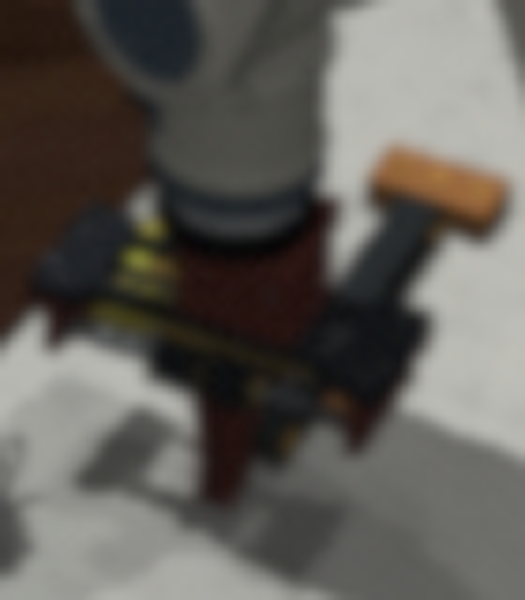

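```bash
python3 -m crank '[[[0,-0.6,0.1],[0,0,0],0],[[0,-0.5,0.1],[0,0,0],0],[[0,-0.3,0],[0,0,0],0],[[0,0,0],[0,0,0],0]]'; python3 -m crank '[[[0,-0.2,0],[0,0,0],0],[[0,0,0],[0,0,0],0]]';python3 -m crank '[[[0,-0.2,0],[0,0,0],0],[[0,0,0],[0,0,0],0]]'
```

```text
t: 29.5
ee_pos: [417.7, -110.5, 9.2]
orientation: [-0.033, 1.57, 0.033]
ft_force: [-0.5, 0.7, -0.5]
width: 0.7
t: 29.75
ee_pos: [417.6, -112.3, 9.0]
orientation: [-0.033, 1.571, 0.033]
ft_force: [-0.7, 0.4, -0.2]
width: 0.2
t: 30.0
ee_pos: [417.6, -114.2, 8.9]
orientation: [-0.033, 1.571, 0.033]
ft_force: [-0.3, 1.0, -0.2]
width: 0.4
```

```bash
python3 -m crank '[[[0,-0.15,0],[0,0,0],0],[[0,0,0],[0,0,0],0]]';python3 -m crank '[[[0,-0.15,0],[0,0,0],0],[[0,0,0],[0,0,0],0]]';python3 -m crank '[[[0,-0.15,0],[0,0,0],0],[[0,0,0],[0,0,0],0]]'
```

```text
t: 30.25
ee_pos: [417.5, -115.2, 8.9]
orientation: [-0.033, 1.571, 0.034]
ft_force: [0.9, 6.1, 1.1]
width: 0.6
t: 30.5
ee_pos: [417.2, -115.5, 8.9]
orientation: [-0.031, 1.572, 0.034]
ft_force: [2.8, 17.8, 3.0]
width: 0.1
t: 30.75
ee_pos: [416.8, -115.8, 8.9]
orientation: [-0.029, 1.573, 0.035]
ft_force: [4.2, 28.9, 5.5]
width: 0.5
```

The force rises stiffly to 29 N with no travel, so the bar is firmly home. Backing off for a final look.

```bash
python3 -m crank '[[[0,0.8,0],[0,0,0],0],[[0,1.2,0],[0,0,0],0],[[-4,0.5,0],[0,0,0],0],[[-5,0,0],[0,0,0],2],[[-5,0,0],[0,0,0],4]]'; python3 -m crank '[[[0,-5,0],[0,0,0],5],[[0,-5,0],[0,0,0],5],[[0,-5,0],[0,0,0],5],[[0,-5,0],[0,0,0],5],[[0,0,0],[0,0,0],5]]'
python3 - <<'E'
from h import *
go([416,-110,7],2.4)
d=get_image("wrist"); cv2.imwrite("pics/w30.png",d["pixels"][:,:,::-1]); np.save("w30view.npy",d["view"])
crop("scene",290,100,110,100,6,"s30.png")
E
```

```text
t: 31.38
ee_pos: [416.5, -93.4, 150.3]
orientation: [-0.034, 1.571, 0.034]
ft_force: [0.4, 0.5, 0.1]
width: 17.0
t: 32.0
ee_pos: [425.7, -296.3, 149.0]
orientation: [-0.032, 1.569, 0.03]
ft_force: [-0.9, -0.0, 0.8]
width: 49.6
t 32.0 pos [ 425.69 -296.3   149.03] F [-0.92 -0.05  0.76] w 49.6 q6 [-0.63  0.37  1.92 -0.    0.85 -0.67]
turn deg [-0.17  0.06  0.08] axes y,z: [-0.04  1.    0.  ] [1.   0.04 0.  ]
shift before turn cm [14.18 18.67 -0.26] after turn [14.2  18.65 -0.19]
```

View pics/w30.png

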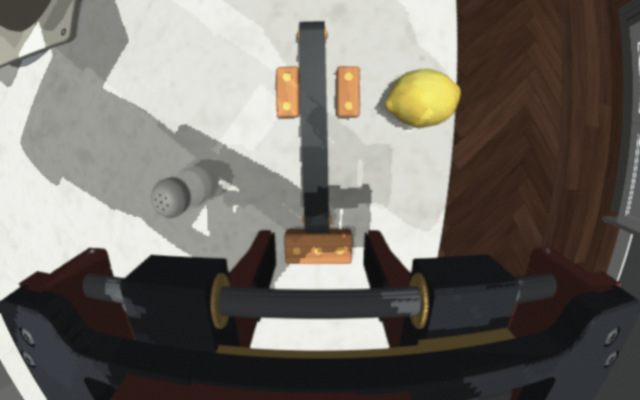

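View pics/s30.png

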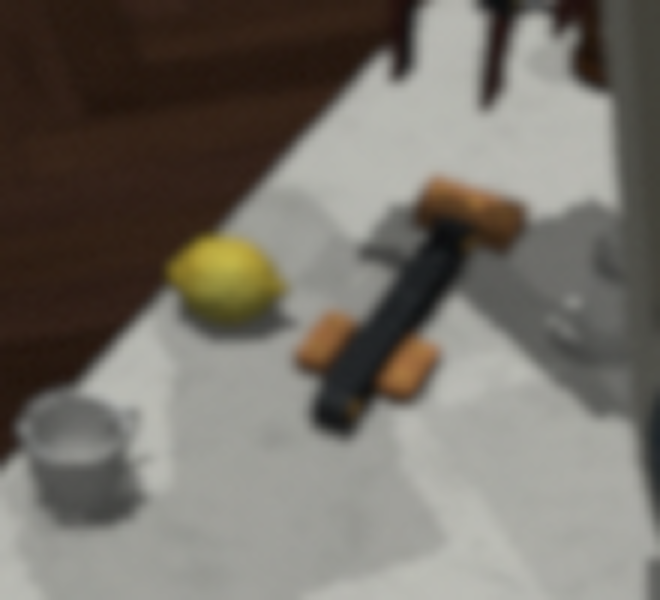

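Run:
```python
from h import *
V=np.load("w30view.npy"); im=cv2.imread("pics/w30.png")
g=[fish(V,*p,16)[:2] for p in((286.5,76.5),(287,105.5),(348,76),(348.5,105))]; gate=np.mean(g,0)
dw=np.mean([fish(V,296.5,251,22)[:2],fish(V,318,251,22)[:2],fish(V,339.5,251,22)[:2]],0)
e=(dw-gate)/np.linalg.norm(dw-gate); m=np.array([-e[1],e[0]])
T=(fish(V,297.5,36,14)+fish(V,327,36,14))[:2]/2; L=(fish(V,303.5,217,14)+fish(V,329.5,217,14))[:2]/2
print("gate",gate,"stop",dw,np.degrees(np.arctan2(*e[::-1])),"dist",np.linalg.norm(dw-gate))
print("T",T,"L",L,np.linalg.norm(T-L)); print("lat T,L,mid",(T-gate)@m,(L-gate)@m,((T+L)/2-gate)@m,"x_r L",(L-dw)@e+17)
cv2.imwrite("pics/w30c.png",cv2.resize(im[15:270,260:370],None,fx=2.3,fy=2.3,interpolation=cv2.INTER_CUBIC))
```

```text
gate [ 421.67 -195.71] stop [ 428.18 -353.41] -87.63602784324561 dist 157.83298177790456
T [ 414.55 -141.5 ] L [ 425.4  -319.75] 178.5801916665191
lat T,L,mid -4.875059559513271 -1.3942466633289132 -3.134653111421063 x_r L -16.744804523460942
```

View pics/w30c.png

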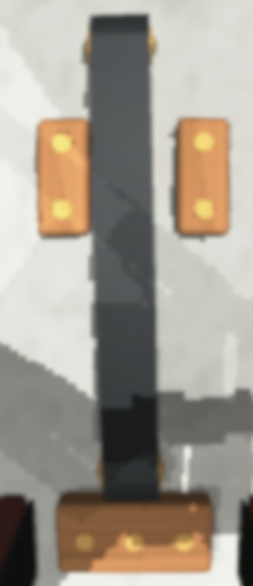

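Run:
```python
from workcell import *
print(close_job()); print(get_obs()["t"])
```

```text
the job is handed in; nothing more can be done
None
the job is handed in; nothing more can be done
```

I walked the slate bar over its lead end and then over its tail end, so it came down between the oak cheeks. I then drew it along by its lead studs, pressed on its tail until it was home, let go, and handed the job in at about 32 s of the 70 s. No verdict was reported.

**Last checks:**
- **Against the stop:** pressing on the tail end gave a stiff 29 N with almost no travel, so it is firmly home. The last wrist picture put the lead centre about 17 mm in front of the stop face. That means a gap of roughly 3 mm against the 5 mm limit. That picture also showed the bar 3 mm too short, so I trust the push test more.
- **Alignment:** the centre is about 3 mm off the middle line and the direction about 1° off. The bar lies nearer the robot-side cheek.
- **Flat:** judged only from the pictures; I did not measure the end heights.
- **Bystanders:** the cup, lemon and shaker look undisturbed in the pictures. I did not re-measure their positions.

**What did not go to plan:** in the second flip the firm pinch kept the bar from swinging freely.
- The tail slid up to about 60 mm ahead of the hand, and the wrist force briefly reached 33 N.
- Nearly the whole weight hung from the gripper for a while, so the tail may have come a few millimetres off the counter (measured about 0–3 mm, against the 20 mm limit). I corrected this by tilting the tool.

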